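Lever open the stuck cover of a chilled reagent box

TASK

The sloping cover of the chilled reagent box is held by a spring catch and has no handle: take the flat opener from its rest, push its blade into the notch under the cover's low edge and lever the cover off its catch with the blade, gently (never press on the cover with more than 40 N, and keep the gripper off it while it is shut). Then swing the cover fully open to its stop, where it stays by itself, and lay the opener back, level, across the two bars of its rest without dropping it. Leave the racks, bottles and beaker where they stand.

Things in the scene. Friction and masses are not known exactly. Their poses are not given: they have to be found in the camera images.
- notch (a point): Middle of the pry notch's mouth, on the near wall's outer face, 121 mm above the table; axes are the box's. The notch is a slot 44 mm wide and 8 mm high through the 10 mm near wall, between its floor (4 mm below this point) and the cover (4 mm above), flanked by two ribs that stand 12 mm out of the wall. The blade goes in tip-up at 20 degrees, parallel to the cover; the first 60 mm inside are free.
- hinge_line (a point): Middle of the cover's hinge line at the top rear of the box, in the plane of the cover's underside; the hinge runs along the box's y. Axes are the box's.
- cover (a joint): Opening angle of the cover, rad: 0 shut (sloping 20 degrees, low edge at the near wall), 1.2 at its stop. The catch needs about 15 to 20 N up at the low edge and lets go when that edge has risen about 5 mm (0.04 rad); after that the hinge is merely stiff (about 4 N at the edge) and the cover stays where it is left.
- opener_grip (a point): Centre of the opener's handle, half-way up. The opener (about 120 g) has a black handle 110 mm long (its x), 24 wide (y), 26 high (z), and a flat steel blade 24 mm wide, 3 mm thick, level with this point, sticking out 75 mm at +x: the tip is 130 mm from this point. At the start it lies level across its rest, this point 37 mm above the table.
- rest_mid (a point): Middle of the opener's rest, at the height of its bar tops, 24 mm above the table. Steel base plate 130 x 90 x 4 mm, fixed, with two bars along the rest's y, 10 mm thick, at x = -42 and +42 mm, with lips 7 mm high at their ends (y = -42 and +42 mm). The handle lies along the rest's x across both bars.
- opener: The opener; origin at the middle of the handle's underside, axes as for its grip.
- chiller: The chilled reagent box, white plastic, fixed: 180 mm deep (x), 200 wide (y), 125 high at the near wall, 176 at the back. Origin under its middle, on the table; x points level from the near wall to the back. Its notch floor's outer edge is the fulcrum: pressing the opener's handle down turns the tip up under the cover. Vials stand inside, up to 81 mm high.
- cover_edge (a point): Middle of the low edge of the grey cover, on its underside; moves with the cover. The cover is a plate 150 mm from low edge to hinge (its x points to the hinge), 200 mm wide, 8 mm thick.
- rack_mid (a point): Bystander: yellow rack 200 x 45 mm with six tubes, 97 mm high over the tubes; point 30 mm above the table.
- short_rack_mid (a point): Bystander: blue rack 110 x 45 mm with three tubes, 87 mm high; point 30 mm above the table.
- amber_mid (a point): Bystander: amber bottle, 48 mm across, 75 mm high; its centre.
- jar_mid (a point): Bystander: white jar, 64 mm across, 90 mm high; its centre.
- beaker_mid (a point): Bystander: glass beaker, 70 mm across, 85 mm high; its centre.
Not all that is in view belongs to the job. Several things look just like the part that bears rest_mid: the one meant starts nearest to the robot's base.

How it is judged:
On the way, in this order (a step that is already met when the one before it is completed fails the run):
1. the cover is levered off its catch (open by more than 0.06 rad) with the opener touching it (value of joint cover above 0.06 rad and contact force between opener and cover above 0.3 N), for 0.04 s.
2. the cover is swung open to within 0.15 rad of its stop (value of joint cover above 1.05 rad), for 0.2 s.
At the end, for the whole second after the job is handed in: The cover stands at 1.05 rad or more and is still; the opener lies still and level (within 0.12 rad) across both bars of its rest, handle centre within 30 mm along and 35 mm across of the rest's middle and 8 to 17 mm above the bar tops, handle within 0.4 rad of the rest's x (blade either way) (value of joint cover above 1.05 rad and velocity of joint cover between -0.05 and 0.05 rad/s and x of opener_grip in the frame of rest_mid between -0.03 and 0.03 m and y of opener_grip in the frame of rest_mid between -0.035 and 0.035 m and z of opener_grip in the frame of rest_mid between 0.008 and 0.017 m and angle between the x axis of opener_grip and the x axis of rest_mid, either way round below 0.4 rad and angle between the z axis of opener_grip and the z axis of rest_mid, either way round below 0.12 rad and linear speed of opener below 0.02 m/s); the robot touches nothing.
It fails at once if the cover is pressed with more than 40 N (contact force between cover and anything else above 40 N).
It fails at once if the gripper or arm pushes on the cover (over 2 N) while it is still shut (under 0.05 rad) (value of joint cover below 0.05 rad and contact force between any of the fingers, the arm and cover above 2 N).
It fails at once if the opener is dropped (over 0.7 m/s while not held) (linear speed of opener above 0.7 m/s and contact force between the fingers and opener below 0.1 N).
It fails at once if a rack, bottle, jar or beaker is moved by more than 20 mm (distance of any of rack_mid, short_rack_mid, amber_mid, jar_mid, beaker_mid from where it was at the start of the episode above 0.02 m).
It also fails if it takes over 67 s, if anything falls off the work surface, if the arm or the gripper's body presses on something with over 40 N, if the wrist force passes 120 N, or if a joint passes its speed limit or range.

ROBOT

A 7-joint arm with a two-finger parallel gripper is mounted at the origin on the work surface. World frame = base frame: x ahead of the robot, y to its left, z up, the work surface at z = 0. Lengths are in m, angles in rad, forces in N, time in s.
With the tool pointing down it reaches from about 0.4 to 0.875 m from the base axis. Payload 19.3 kg.
Tool frame: the origin (TCP) lies midway between the tips of the shut fingers; the grasp point (between the pads) lies 19 mm behind it; z points along the fingers, y is the direction in which the jaws open and shut (so a half turn about z gives the same grasp; the last joint's range is limited). The gripper opens to 85 mm and grips with 20 to 120 N. Pads are 22 mm wide; open, the fingers measure 114 mm over their backs; the gripper's body (76 mm by 85 mm) begins 54 mm behind the grasp point. The pads swing forward as they close: fully open they stand 13 mm farther back than shut.
Start: joints at [-1.183, 0.521, -0.036, 1.599, 0.021, 1.021, -0.113], TCP at [0.276, 0.561, 0.231] pointing down, gripper open.
Joint ranges: [-2.91, 2.91], [-0.3, 2.13], [-1.5, 1.42], [0.17, 2.43], [-1.26, 4.41], [0.16, 1.93], [-2.52, 2.52]. Speed limits (rad/s): [1.89, 1.89, 2.39, 2.39, 3.01, 3.01, 3.01].

INTERFACE

Orientations are given as [roll, pitch, yaw] about the fixed x, y, z axes, in that order (R = Rz(yaw) Ry(pitch) Rx(roll)).
In Python, from workcell import bot gives the robot as it stands.
- The arm moves only by the tool servo_tool, never from a script. Its argument "plan" is a list of rows, each a list of 5 numbers: the shift along the world's x, y, z in mm, then the turn about the world's z in rad, then the gripper's target within -1 to 1 (shut at 1, half-way at 0, fully open at -1). In form: [[tx, ty, tz, yaw, jaw], ...]. A call has exactly 10 rows; each row is the pose to reach, as a shift and turn from the pose commanded when the call began; what a row does not reach only later rows make up. A row lasts 1/12 s, in which the tool goes at most 41.7 mm and 7.16 degrees, less where a joint would pass 70% of its speed; a pose out of reach is approached as far as the arm can. A call with a gripper value outside its range is refused whole. The fingers move at their own pace and stop on an object; "squeeze" is the grip in N (left out, the last holds). Time passes only in rows, so rows that repeat a pose let the fingers close, or fill a call up. It gives the time, the measured TCP pose, the force and the opening at its end, in the units of the state.
- bot.observe(): the state, without advancing time (a new reading comes with each control period).
- bot.grab_frame(name): name is "scene" or "top" or "wrist"; returns the picture (420x560x3 uint8, blue, green, red); there is no depth.
- bot.calibration(name): a dict with "fx", "fy", "cx", "cy" (pixels), "T" (4x4, takes a point from camera to world coordinates). Camera axes: x right, y down, z forward; pixel columns grow to the right and rows downward; lengths in m; the calibration is good to about 2 mm. A picture is of the moment at which its call begins: read the wrist's pose just before it. calibration takes no time and is no camera call; for the wrist camera it gives the pose at the moment of the call.
- bot.job_done(): hands the job in, once; it reports no verdict.
The state is a dict: "clock": time; "qpos": joint angles; "qd": joint speeds; "joint_efforts": joint torques, N m; "position": TCP position; "tool_rot": TCP orientation; "force": force on the tool from outside, world axes, zero at the start; "moment": the same for the moment, N m; "grip_width": finger opening in m.
Only numpy, scipy, OpenCV 4.12 (cv2) and the standard library are available. Lean on these libraries where they do the work, as an engineer would, in place of code of your own. Each camera call takes 0.05 s, during which the arm holds its last target.

## Working session

There is one attempt and no reset: what is moved stays moved. The work goes in short steps, Python scripts to look and compute and a tool call to move; the robot and the scene stay as the last step left them, time stands still between calls to the robot, and variables do not carry over. Pictures are saved under pics/ and viewed, and the job is handed in when it is done.

Besides the shell and the picture viewer there is one more tool, called after "Request:" by a JSON object that holds its "fn" and its "kwargs", one argument or row to a line. servo_tool: Moves the arm, as the interface text tells. Its arguments: {"type":"object","properties":{"plan":{"type":"array","items":{"type":"array","items":{"type":"number"}}},"squeeze":{"type":"number"}},"required":["plan"]}

```bash
ls; mkdir -p pics; python3 - <<'E'
from workcell import bot
import cv2,numpy as np
print(bot.observe())
for n in ("scene","top"):
    im=bot.grab_frame(n); cv2.imwrite(f"pics/{n}0.png",im)
    c=bot.calibration(n); print(n,c)
E
```

```text
pics
{'clock': 0.0, 'qpos': array([-1.18319287,  0.52199652, -0.03633875,  1.59999218,  0.02123859,
        1.02107648, -0.11281693]), 'qd': array([ 6.29558452e-04,  4.85473627e-05, -5.87700484e-06, -6.05918911e-04,
       -7.95603325e-04, -9.10866568e-04,  7.77565460e-04]), 'joint_efforts': array([ 1.23924507e-03, -9.27116132e+01,  1.98057085e+00, -3.69934630e+01,
        1.78530364e-02,  8.15869396e-03,  5.41241718e-06]), 'position': array([0.27613008, 0.5603346 , 0.23074218]), 'tool_rot': array([-3.14051111e+00,  1.03569627e-04,  2.68379208e+00]), 'force': array([-1.12406701,  0.17868683, -0.44885355]), 'moment': array([ 0.02649315, -0.01966144,  0.03293404]), 'grip_width': 0.08526286180166436}
scene {'fx': 395.37723607343816, 'fy': 395.37723607343816, 'cx': 277.6965251156034, 'cy': 208.34952368932457, 'T': array([[ 0.6536318 ,  0.59883964, -0.46277052,  1.14417896],
       [ 0.75670749, -0.5273202 ,  0.38642877, -0.42928309],
       [-0.01261938, -0.60276405, -0.79781969,  1.10934002],
       [ 0.        ,  0.        ,  0.        ,  1.        ]])}
top {'fx': 471.6053012805612, 'fy': 471.6053012805612, 'cx': 278.4471877665799, 'cy': 214.4317156076474, 'T': array([[-0.02158254, -0.98357372,  0.17921199,  0.33619759],
       [-0.99968954,  0.018999  , -0.01612015,  0.04280343],
       [ 0.01245051, -0.17950426, -0.9836784 ,  1.39566645],
       [ 0.        ,  0.        ,  0.        ,  1.        ]])}
```

View pics/scene0.png

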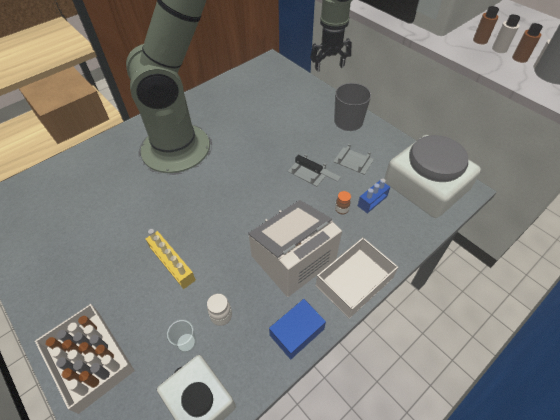

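View pics/top0.png

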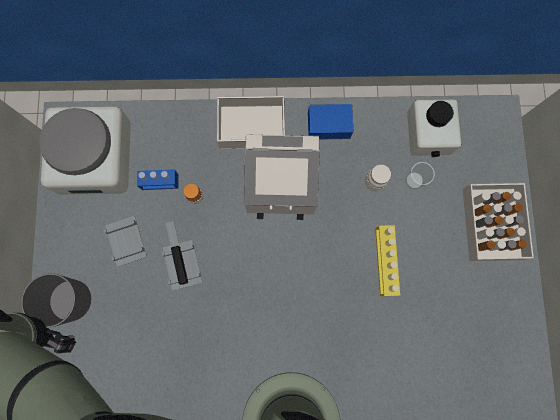

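The top view shows the box near (282,180) with its notch side at row ~210. The opener is on its rest at (180,262), with a second rest at (125,240). The opener's rest is nearer the base at (290,400). I'll zoom in for measuring.

```bash
cat > h.py <<'E'
import cv2,numpy as np
from workcell import bot
def ray(c,u,v):
    d=np.array([(u-c["cx"])/c["fx"],(v-c["cy"])/c["fy"],1.]);T=c["T"]
    return T[:3,3],T[:3,:3]@d
def onz(c,u,v,z):
    o,d=ray(c,u,v); return o+d*(z-o[2])/d[2]
def proj(c,p):
    T=c["T"]; q=T[:3,:3].T@(np.asarray(p)-T[:3,3]); return c["fx"]*q[0]/q[2]+c["cx"],c["fy"]*q[1]/q[2]+c["cy"]
def crop(im,x0,y0,w,h,s,fn):
    cv2.imwrite(fn,cv2.resize(im[y0:y0+h,x0:x0+w],None,fx=s,fy=s,interpolation=cv2.INTER_CUBIC))
E
python3 - <<'E'
from h import *
t=cv2.imread("pics/top0.png"); s=cv2.imread("pics/scene0.png")
crop(t,230,125,100,100,6,"pics/tbox.png")
crop(t,95,205,120,95,6,"pics/trest.png")
crop(s,235,190,120,110,5,"pics/sbox.png")
E
```

```text
(no output)
```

View pics/tbox.png

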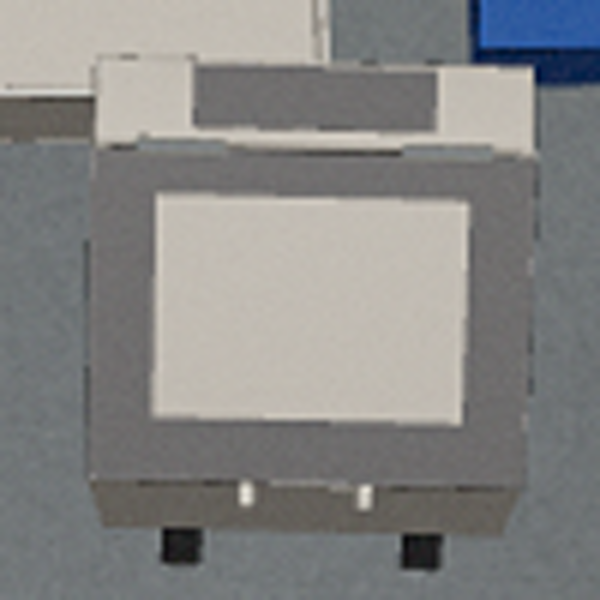

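View pics/trest.png

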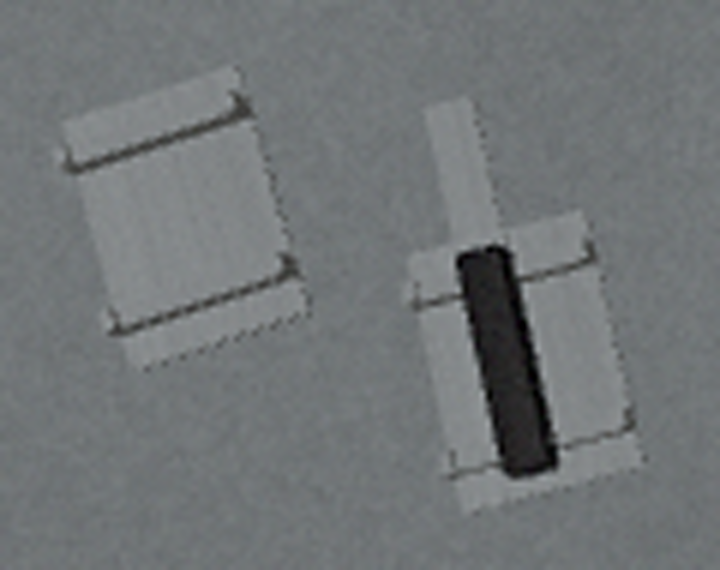

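View pics/sbox.png

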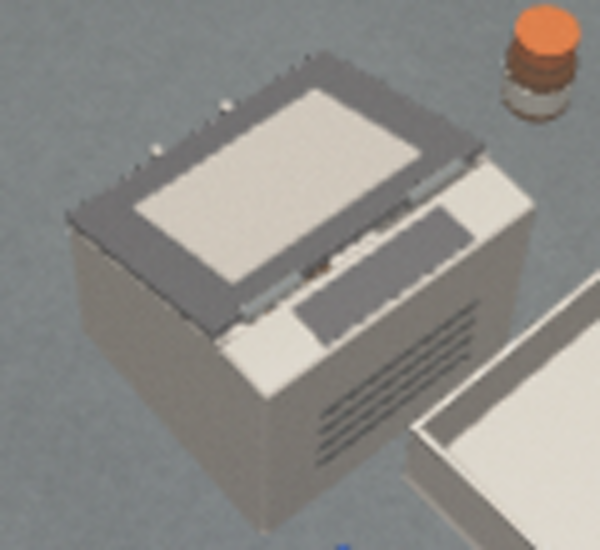

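```bash
python3 - <<'E'
from h import *
c=bot.calibration("top")
def P(x0,y0,s,X,Y,z): return onz(c,x0+(X+.5)/s-.5,y0+(Y+.5)/s-.5,z).round(4)
B=lambda X,Y,z:P(230,125,6,X,Y,z)
for n,X,Y,z in [("covL near",90,480,.1325),("covR near",525,488,.1325),("botL",105,525,0),("botR",502,535,0),("ribL out",246,506,.125),("ribR out",365,509,.125),("ribmid",305.5,507,.125),("rearL",97,57,.176),("rearR",535,67,.176),("backdeck L near",93,148,.18),("R",537,157,.18)]:
    print(n,B(X,Y,z))
t=cv2.imread("pics/top0.png")[205:300,95:215]
g=cv2.resize(t,None,fx=6,fy=6,interpolation=cv2.INTER_CUBIC)
m=(g.max(2)<70).astype(np.uint8)
m=cv2.morphologyEx(m,cv2.MORPH_OPEN,np.ones((15,15)))
cs,_=cv2.findContours(m,0,2); k=max(cs,key=cv2.contourArea); r=cv2.minAreaRect(k); print(r)
R=lambda X,Y,z:P(95,205,6,X,Y,z)
for b in cv2.boxPoints(r): print("handle",R(*b,.048))
print("hc",R(*r[0],.050),R(*r[0],.037))
print("tip",R(448,102,.0385), "blade root",R(480,245,.0385))
for q in [(410,255),(580,210),(643,462),(468,515)]: print("plate",R(*q,.004))
for q in [(415,305),(592,258),(632,427),(450,477)]: print("barlip",R(*q,.027))
for q in [(62,122),(238,65),(312,314),(142,370)]: print("plate2",R(*q,.004))
E
```

```text
covL near [0.5954 0.114  0.1325]
covR near [ 0.588  -0.0841  0.1325]
botL [0.5995 0.1141 0.    ]
botR [ 0.5905 -0.0849  0.    ]
ribL out [0.5835 0.0432 0.125 ]
ribR out [ 0.5811 -0.0112  0.125 ]
ribmid [0.5825 0.016  0.125 ]
rearL [0.7815 0.1067 0.176 ]
rearR [ 0.7734 -0.0913  0.176 ]
backdeck L near [0.7373 0.1086 0.18  ]
R [ 0.7296 -0.0902  0.18  ]
((507.0557861328125, 361.4424133300781), (232.5233612060547, 58.3702278137207), 77.180908203125)
handle [0.493  0.3328 0.048 ]
handle [0.4987 0.3059 0.048 ]
handle [0.3909 0.2799 0.048 ]
handle [0.3855 0.3065 0.048 ]
hc [0.4415 0.3058 0.05  ] [0.4425 0.3083 0.037 ]
tip [0.5684 0.3386 0.0385] blade root [0.4985 0.3219 0.0385]
plate [0.4983 0.3633 0.004 ]
plate [0.519  0.2801 0.004 ]
plate [0.3949 0.2481 0.004 ]
plate [0.3713 0.3325 0.004 ]
barlip [0.4714 0.355  0.027 ]
barlip [0.4924 0.2701 0.027 ]
barlip [0.4107 0.2501 0.027 ]
barlip [0.3888 0.3366 0.027 ]
plate2 [0.568  0.5367 0.004 ]
plate2 [0.5951 0.4508 0.004 ]
plate2 [0.4702 0.4105 0.004 ]
plate2 [0.4446 0.4924 0.004 ]
```

Request:
{"fn": "servo_tool", "kwargs": {
  "plan": [
    [10,-15,0,0.05,-1],
    [28,-43,0,0.14,-1],
    [48,-73,0,0.24,-1],
    [68,-104,0,0.33,-1],
    [88,-134,-10,0.42,-1],
    [108,-165,-30,0.51,-1],
    [128,-195,-60,0.6,-1],
    [146,-223,-90,0.66,-1],
    [160,-243,-105,0.69,-1],
    [166,-253,-110,0.694,-1]
  ]
}}

```text
clock: 0.93
position: [0.4433, 0.3025, 0.1181]
tool_rot: [-3.138, -0.004, -2.907]
force: [0.5, -0.6, 0.0]
grip_width: 0.0852
```

```bash
python3 - <<'E'
from h import *
s=bot.observe();print(s['clock'],s['position'],s['tool_rot'],s['qpos'])
c=bot.calibration("wrist"); im=bot.grab_frame("wrist"); cv2.imwrite("pics/w1.png",im); np.save("w1.npy",c,allow_pickle=True)
print(c)
for p in [(.4425,.3075,.05),(.5684,.3386,.0385)]: print(proj(c,p))
E
```

```text
0.9333 [0.44328074 0.30252775 0.1180857 ] [-3.13821711 -0.00372948 -2.90738126] [-0.60053301  0.54174572 -0.1484398   1.92163353  0.12175023  0.69163187
  0.98271029]
{'fx': 305.6391568489161, 'fy': 305.6391568489161, 'cx': 279.82778255964257, 'cy': 208.4682999668754, 'T': array([[-0.23268561,  0.93548643,  0.26593709,  0.3752568 ],
       [ 0.97254446,  0.22489327,  0.05983559,  0.28648456],
       [-0.00383208,  0.27255853, -0.96213157,  0.26054185],
       [ 0.        ,  0.        ,  0.        ,  1.        ]])}
(np.float64(287.5459788978396), np.float64(222.5935227163368))
(np.float64(287.3444197035048), np.float64(358.80958857375185))
```

View pics/w1.png

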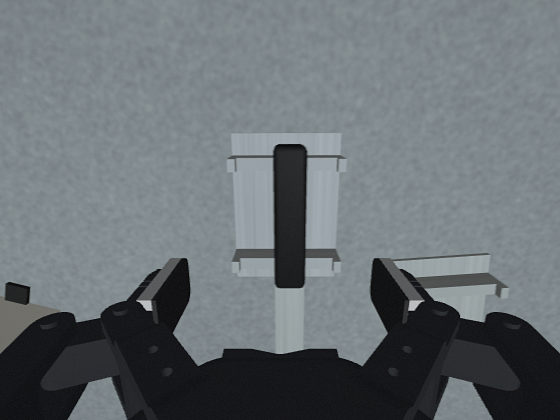

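Request:
{"fn": "servo_tool", "kwargs": {
  "plan": [
    [0,1,-10,0,-1],
    [0,1,-30,0,-1],
    [0,1,-52,0,-1],
    [0,1,-74,0,-1],
    [0,1,-90,0,-1],
    [0,1,-100,0,-1],
    [0,1,-103,0,-1],
    [0,1,-103,0,-1],
    [0,1,-103,0,-0.3],
    [0,1,-103,0,0.4]
  ],
  "squeeze": 60
}}

```text
clock: 1.82
position: [0.4426, 0.3093, 0.0193]
tool_rot: [3.141, 0.001, -2.905]
force: [-0.1, -0.1, -0.7]
grip_width: 0.064
```

Request:
{"fn": "servo_tool", "kwargs": {
  "plan": [
    [0,0,0,0,1],
    [0,0,0,0,1],
    [0,0,0,0,1],
    [0,0,0,0,1],
    [0,0,0,0,1],
    [0,0,0,0,1],
    [0,0,5,0,1],
    [0,0,15,0,1],
    [0,0,30,0,1],
    [0,0,40,0,1]
  ]
}}

```text
clock: 2.65
position: [0.4425, 0.3087, 0.0599]
tool_rot: [3.141, 0.001, -2.906]
force: [-0.0, 0.1, -0.8]
grip_width: 0.0235
```

```bash
python3 - <<'E'
from h import *
s=bot.observe();print(s['clock'],s['position'],s['tool_rot'],s['grip_width'],s['force'])
c=bot.calibration("wrist"); im=bot.grab_frame("wrist"); cv2.imwrite("pics/w2.png",im)
E
```

```text
2.65 [0.44250439 0.30873471 0.05990767] [ 3.14134168e+00  6.73673468e-04 -2.90556526e+00] 0.023502230603474367 [-0.01999262  0.08745441 -0.79332578]
```

View pics/w2.png

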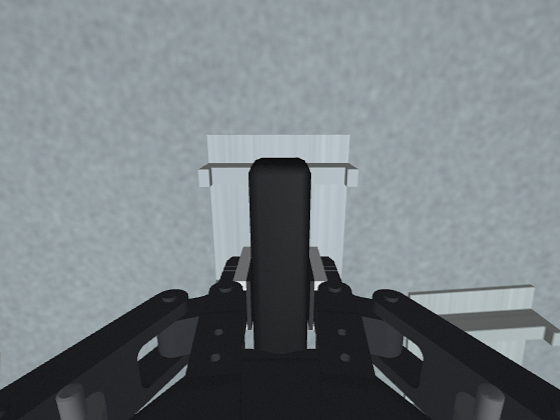

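Request:
{"fn": "servo_tool", "kwargs": {
  "plan": [
    [-15,-4,0,0,1],
    [-40,-10,0,0,1],
    [-62,-15,0,0,1],
    [-73,-18,-8,0,1],
    [-73,-18,-20,0,1],
    [-73,-18,-32,0,1],
    [-73,-18,-40,0,1],
    [-74,-18,-44,0,1],
    [-75,-18.5,-49,0,1],
    [-75,-18.5,-50,0,1]
  ],
  "squeeze": 25
}}

```text
clock: 3.53
position: [0.3673, 0.2904, 0.0084]
tool_rot: [3.141, 0.0, -2.905]
force: [-6.8, -1.0, 22.2]
grip_width: 0.0233
```

Request:
{"fn": "servo_tool", "kwargs": {
  "plan": [
    [0,0,0,0,1],
    [0,0,0,0,1],
    [0,0,15,0,1],
    [0,0,40,0,1],
    [0,0,70,0,1],
    [0,0,100,0,1],
    [0,0,130,0,1],
    [0,0,160,0,1],
    [0,0,175,0,1],
    [0,0,180,0,1]
  ],
  "squeeze": 60
}}

```text
clock: 4.37
position: [0.3682, 0.2908, 0.1909]
tool_rot: [3.14, 0.004, -2.906]
force: [1.2, 0.7, -1.4]
grip_width: 0.0233
```

```bash
python3 - <<'E'
from h import *
s=bot.observe();print(s['clock'],s['position'],s['tool_rot'],s['grip_width'],s['force'])
im=bot.grab_frame("scene"); cv2.imwrite("pics/s3.png",im);crop(im,240,60,140,130,5,"pics/s3c.png")
c=bot.calibration("scene");print(proj(c,s['position']))
E
```

```text
4.3667 [0.36818268 0.29075929 0.19089752] [ 3.13969325  0.00362479 -2.90590081] 0.02328739863842555 [ 1.18517131  0.68196371 -1.37253484]
(np.float64(291.9047159916823), np.float64(124.43608500086486))
```

View pics/s3c.png

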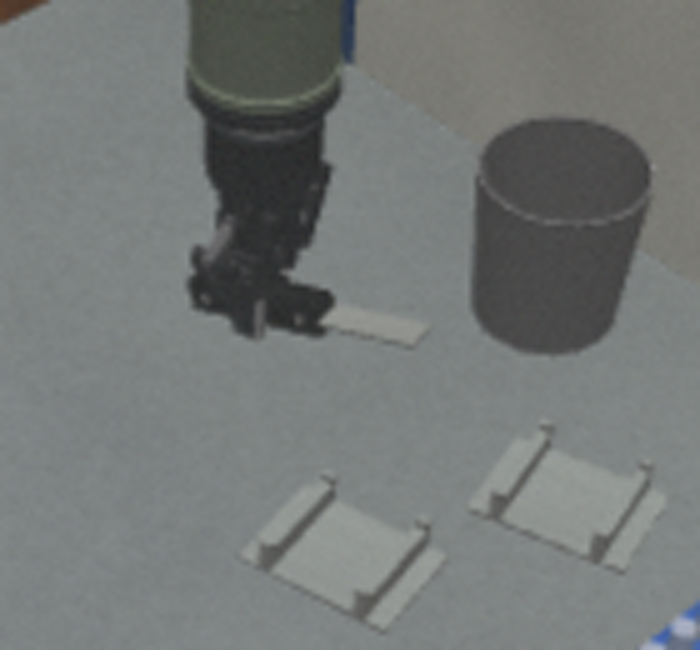

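```bash
cat >> h.py <<'E'
def onplane(c,u,v,p,n):
    o,d=ray(c,u,v); return o+d*(np.dot(np.asarray(p)-o,n)/np.dot(d,n))
E
python3 - <<'E'
from h import *
s=bot.observe();c=bot.calibration("scene");y=s['tool_rot'][2]+np.pi;p=s['position']
n=np.array([-np.sin(y),np.cos(y),0]);a=np.array([np.cos(y),np.sin(y),0])
for X,Y in [(421,336),(328,316)]:
    q=onplane(c,240+(X+.5)/5-.5,60+(Y+.5)/5-.5,p,n); print(np.dot(q-p,a),q[2]-p[2])
E
```

```text
0.12483248513608851 0.05270763075374263
0.05363864549302434 0.03444819681027178
```

Request:
{"fn": "servo_tool", "kwargs": {
  "plan": [
    [4,-15,0,-0.03,1],
    [12,-45,0,-0.08,1],
    [20,-80,-10,-0.13,1],
    [30,-115,-25,-0.17,1],
    [40,-150,-45,-0.21,1],
    [50,-185,-70,-0.25,1],
    [58,-220,-90,-0.277,1],
    [66,-247,-110,-0.277,1],
    [70,-263,-118,-0.277,1],
    [71,-269,-120,-0.277,1]
  ]
}}

```text
clock: 5.25
position: [0.4367, 0.0176, 0.0655]
tool_rot: [-3.14, -0.005, 3.096]
force: [-0.7, -0.8, -2.4]
grip_width: 0.0232
```

```bash
python3 - <<'E'
from h import *
s=bot.observe();print(s['clock'],s['position'],s['tool_rot'],s['grip_width'],s['force'])
cw=bot.calibration("wrist")
im=bot.grab_frame("wrist"); cv2.imwrite("pics/w4.png",im)
print(proj(cw,(.5945,.0155,.121)))
im=bot.grab_frame("scene"); cv2.imwrite("pics/s4.png",im);crop(im,190,140,150,130,5,"pics/s4c.png")
im=bot.grab_frame("top"); crop(im,230,185,110,100,6,"pics/t4c.png");cv2.imwrite("pics/t4.png",im)
s=bot.observe();print(s['clock'],s['position'],s['tool_rot'])
E
```

```text
5.25 [0.43671682 0.01756967 0.06553253] [-3.13961394 -0.00450797  3.09637084] 0.02322096160357871 [-0.69646613 -0.83360246 -2.4106695 ]
(np.float64(290.7747883219055), np.float64(618.2715760690946))
5.4 [0.437629   0.02122654 0.06782228] [-3.14149677e+00 -1.32569915e-03  3.09991101e+00]
```

View pics/w4.png

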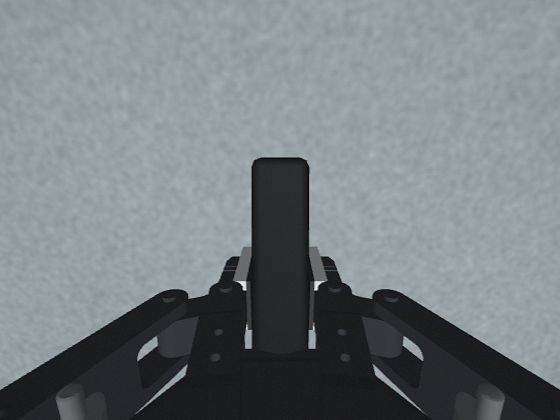

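View pics/s4c.png

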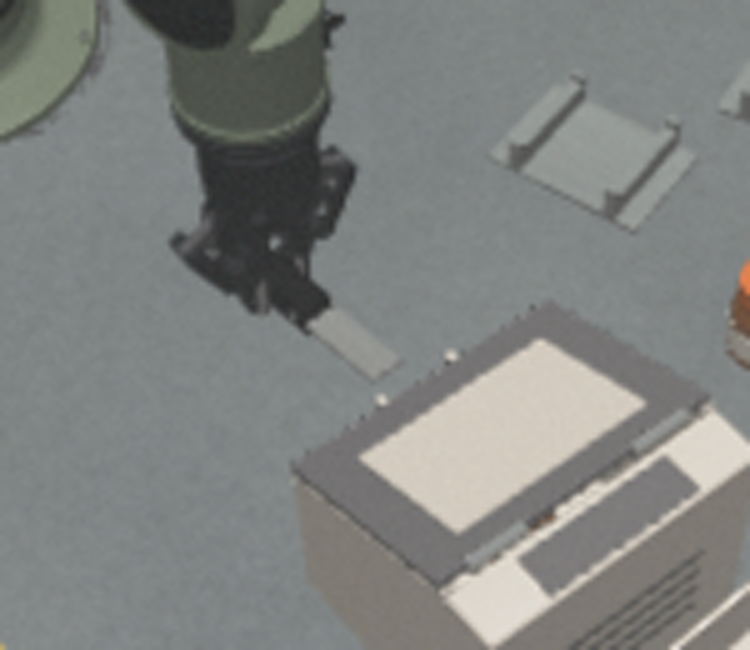

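View pics/t4c.png

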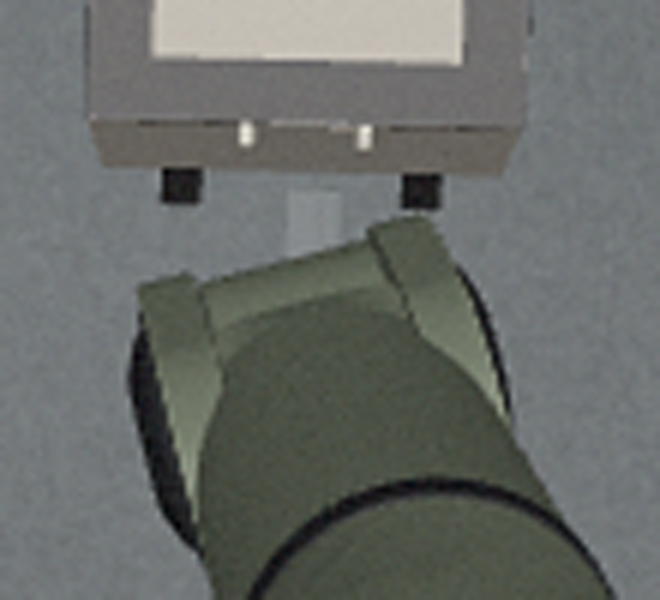

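```bash
cat >> h.py <<'E'
def tri(c1,p1,c2,p2):
    o1,d1=ray(c1,*p1);o2,d2=ray(c2,*p2)
    A=np.stack([d1,-d2],1);t=np.linalg.lstsq(A,o2-o1,rcond=None)[0]
    a=o1+d1*t[0];b=o2+d2*t[1];return (a+b)/2,np.linalg.norm(a-b)
E
python3 - <<'E'
from h import *
t=bot.calibration("top");s=bot.calibration("scene")
T=lambda X,Y:(230+(X+.5)/6-.5,185+(Y+.5)/6-.5)
S=lambda X,Y:(190+(X+.5)/5-.5,140+(Y+.5)/5-.5)
print("tip",tri(t,T(315,193),s,S(388,371)))
print("tipL",tri(t,T(290,191),s,S(400,360)))
print("tipR",tri(t,T(340,194),s,S(376,381)))
for z in (.110,.115,.118,.121): print(z,onz(t,*T(315,193),z),onz(s,*S(388,371),z))
print("ribL",tri(t,T(246,122),s,S(452,354)))
print("ribR",tri(t,T(365,125),s,S(382,399)))
print("covL near",tri(t,T(90,119),s,S(548,302)))
print("covR near",tri(t,T(525,127),s,S(296,467)))
E
```

```text
tip (array([0.56277605, 0.01244557, 0.11695256]), np.float64(0.0011108433896236094))
tipL (array([0.56303423, 0.02320651, 0.11939204]), np.float64(0.0006133164378499256))
tipR (array([0.5627222 , 0.00165113, 0.11587267]), np.float64(0.0027774450488620103))
0.11 [0.56370875 0.01180724 0.11      ] [0.55897177 0.01603322 0.11      ]
0.115 [0.56282395 0.01192778 0.115     ] [0.56189974 0.01380516 0.115     ]
0.118 [0.56229307 0.01200011 0.118     ] [0.56365652 0.01246833 0.118     ]
0.121 [0.56176219 0.01207244 0.121     ] [0.5654133 0.0111315 0.121    ]
ribL (array([0.59162654, 0.04227715, 0.13768981]), np.float64(0.0017553559585695138))
ribR (array([ 0.58924609, -0.01167143,  0.1375995 ]), np.float64(0.001741736131551915))
covL near (array([0.59667888, 0.11504831, 0.13232029]), np.float64(0.002548204703576361))
covR near (array([ 0.5894314 , -0.08218281,  0.13297639]), np.float64(0.004299717392312931))
```

Request:
{"fn": "servo_tool", "kwargs": {
  "plan": [
    [0,4,0,0,1],
    [3,4,0,0,1],
    [8,4,0.5,0,1],
    [13,3.8,1,0,1],
    [18,3.6,1.8,0,1],
    [22,3.4,2.2,0,1],
    [25,3.2,2.6,0,1],
    [27,3,3,0,1],
    [27,3,3,0,1],
    [27,3,3,0,1]
  ]
}}

```text
clock: 6.23
position: [0.4651, 0.0241, 0.0712]
tool_rot: [-3.142, -0.0, 3.101]
force: [-0.2, -0.1, -2.6]
grip_width: 0.0233
```

```bash
python3 - <<'E'
from h import *
s=bot.observe();print(s['clock'],s['position'],s['tool_rot'],s['grip_width'],s['force'])
im=bot.grab_frame("scene"); cv2.imwrite("pics/s5.png",im);crop(im,240,190,60,50,12,"pics/s5c.png")
im=bot.grab_frame("top"); crop(im,260,190,50,50,12,"pics/t5c.png");cv2.imwrite("pics/t5.png",im)
E
```

```text
6.2333 [0.46514892 0.02405671 0.0712391 ] [-3.14154905e+00 -2.24518081e-04  3.10057465e+00] 0.023343226528497976 [-0.16902672 -0.07035976 -2.56247202]
```

View pics/s5c.png

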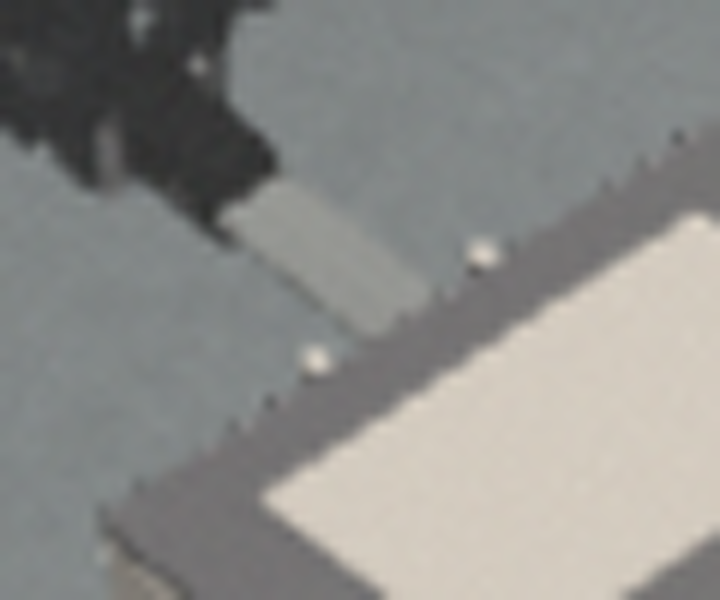

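View pics/t5c.png

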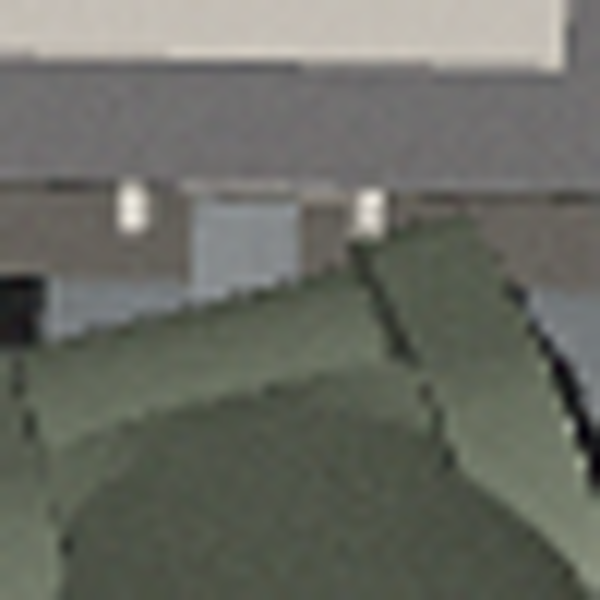

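Request:
{"fn": "servo_tool", "kwargs": {
  "plan": [
    [1,0,0,0,1],
    [3,0,0.4,0,1],
    [5,0,0.9,0,1],
    [7,0,1.4,0,1],
    [9,-0.2,2,0,1],
    [11,-0.3,2.5,0,1],
    [13,-0.4,3,0,1],
    [15,-0.5,3.5,0,1],
    [15,-0.5,3.5,0,1],
    [15,-0.5,3.5,0,1]
  ]
}}

```text
clock: 7.17
position: [0.4803, 0.0236, 0.0748]
tool_rot: [3.142, 0.0, 3.101]
force: [-0.5, -0.2, -1.0]
grip_width: 0.023
```

```bash
python3 - <<'E'
from h import *
s=bot.observe();print(s['clock'],s['position'],s['tool_rot'],s['grip_width'],s['force'],s['moment'])
im=bot.grab_frame("scene"); cv2.imwrite("pics/s6.png",im);crop(im,240,190,60,50,12,"pics/s6c.png")
E
```

```text
7.1667 [0.48031616 0.02361759 0.07480122] [3.14159082e+00 5.64212326e-05 3.10067598e+00] 0.022976470948533934 [-0.50771873 -0.22788875 -1.04316148] [-0.01359796 -0.01304328  0.02971069]
```

View pics/s6c.png

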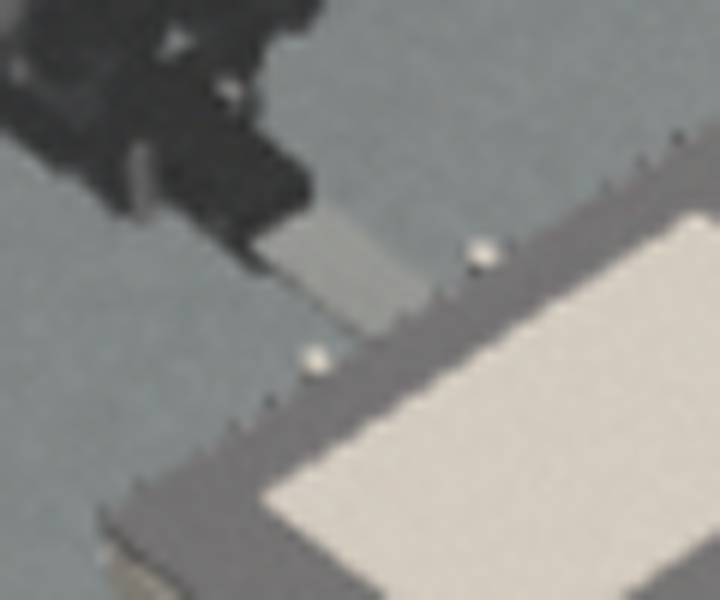

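Request:
{"fn": "servo_tool", "kwargs": {
  "plan": [
    [3,-0.1,0.9,0,1],
    [7,-0.3,2,0,1],
    [11,-0.4,3.1,0,1],
    [15,-0.6,4.1,0,1],
    [19,-0.8,5.2,0,1],
    [23,-0.9,6.2,0,1],
    [27,-1.1,7.2,0,1],
    [31,-1.3,8.2,0,1],
    [33,-1.3,8.7,0,1],
    [33,-1.3,8.7,0,1]
  ]
}}

```text
clock: 8.05
position: [0.5137, 0.0223, 0.0835]
tool_rot: [3.142, 0.0, 3.101]
force: [-0.4, 0.4, -1.4]
grip_width: 0.0233
```

```bash
python3 - <<'E'
from h import *
s=bot.observe();print(s['clock'],s['position'],s['tool_rot'],s['grip_width'],s['force'],s['moment'])
im=bot.grab_frame("scene"); cv2.imwrite("pics/s7.png",im);crop(im,190,140,150,130,5,"pics/s7c.png")
E
```

```text
8.05 [0.51371722 0.02234657 0.0835497 ] [3.14153713e+00 3.11744619e-04 3.10068082e+00] 0.0232562845081454 [-0.38230955  0.41843258 -1.35811205] [-0.00873684  0.06645779 -0.02664458]
```

View pics/s7c.png

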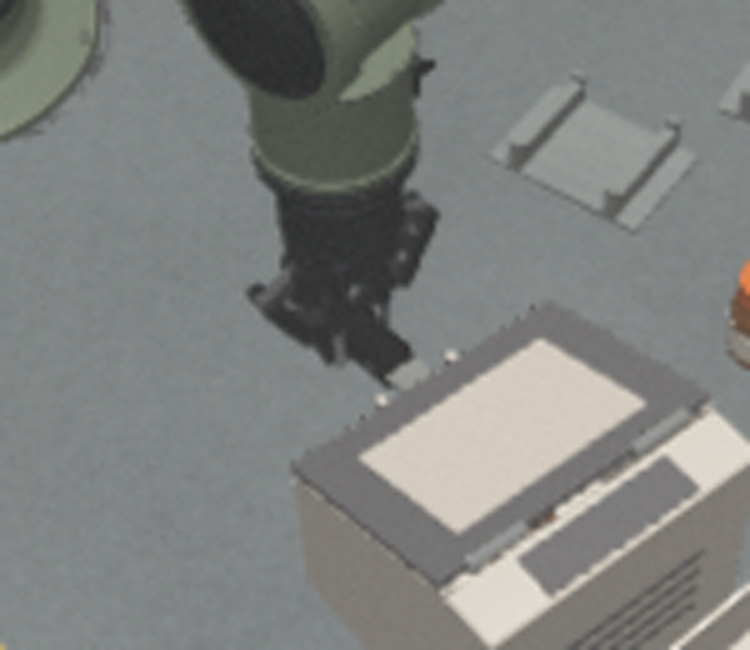

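Request:
{"fn": "servo_tool", "kwargs": {
  "plan": [
    [0,0,-1.5,0,1],
    [0.5,0,-3.5,0,1],
    [1,0,-5.5,0,1],
    [1.6,0,-7.5,0,1],
    [2.1,0,-9.5,0,1],
    [2.8,0,-11.5,0,1],
    [3.5,0,-13.5,0,1],
    [4.2,0,-15.5,0,1],
    [4.9,-0.2,-17.2,0,1],
    [4.9,-0.2,-17.2,0,1]
  ],
  "squeeze": 30
}}

```text
clock: 8.93
position: [0.5179, 0.0221, 0.066]
tool_rot: [-3.141, -0.001, 3.101]
force: [-4.2, 0.6, 3.7]
grip_width: 0.0233
```

```bash
python3 - <<'E'
from h import *
s=bot.observe();print(s['clock'],s['position'],s['tool_rot'],s['grip_width'],s['force'],s['moment'])
im=bot.grab_frame("scene"); cv2.imwrite("pics/s8.png",im);crop(im,190,140,150,130,5,"pics/s8c.png")
E
```

```text
8.9333 [0.51788277 0.02211486 0.06599414] [-3.14147457e+00 -6.16413906e-04  3.10078363e+00] 0.023305912017110117 [-4.17459789  0.63005455  3.68571221] [ 0.02077877  0.22327102 -0.02346716]
```

View pics/s8c.png

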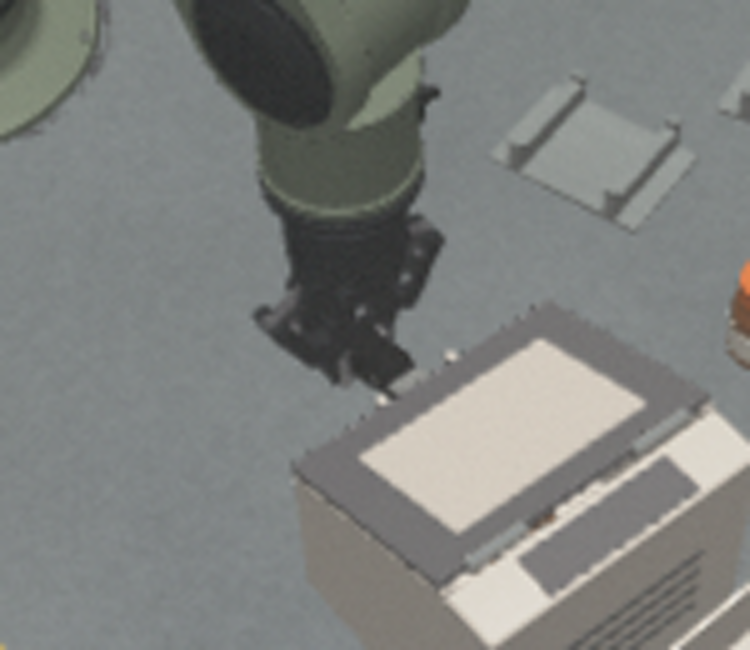

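Request:
{"fn": "servo_tool", "kwargs": {
  "plan": [
    [0.3,0,-0.7,0,1],
    [0.6,0,-1.4,0,1],
    [1,0,-2.1,0,1],
    [1.3,0,-2.8,0,1],
    [1.7,0,-3.5,0,1],
    [2,0,-4.2,0,1],
    [2.4,0,-4.9,0,1],
    [2.8,0,-5.7,0,1],
    [3.3,0,-6.5,0,1],
    [3.3,0,-6.5,0,1]
  ]
}}

```text
clock: 9.82
position: [0.5208, 0.0221, 0.0596]
tool_rot: [-3.141, -0.001, 3.101]
force: [-7.7, -0.6, 6.0]
grip_width: 0.0232
```

Request:
{"fn": "servo_tool", "kwargs": {
  "plan": [
    [0.2,0,-0.4,0,1],
    [0.4,0,-0.7,0,1],
    [0.6,0,-1.1,0,1],
    [0.9,0,-1.5,0,1],
    [1.1,0,-1.9,0,1],
    [1.3,0,-2.2,0,1],
    [1.6,0,-2.6,0,1],
    [1.8,0,-3,0,1],
    [1.8,0,-3,0,1],
    [1.8,0,-3,0,1]
  ]
}}

```text
clock: 10.65
position: [0.5224, 0.022, 0.0569]
tool_rot: [-3.141, -0.002, 3.101]
force: [-10.6, -0.4, 12.3]
grip_width: 0.0233
```

```bash
python3 - <<'E'
from h import *
s=bot.observe();print(s['clock'],s['position'],s['tool_rot'],s['grip_width'],s['force'],s['moment'])
im=bot.grab_frame("scene"); cv2.imwrite("pics/s9.png",im);crop(im,190,140,150,130,5,"pics/s9c.png")
E
```

```text
10.65 [0.52235736 0.02203786 0.05686946] [-3.14128006e+00 -1.56162878e-03  3.10069009e+00] 0.023265960163487625 [-10.60507097  -0.40814304  12.30616969] [-0.05812671  1.28275339 -0.05163958]
```

View pics/s9c.png

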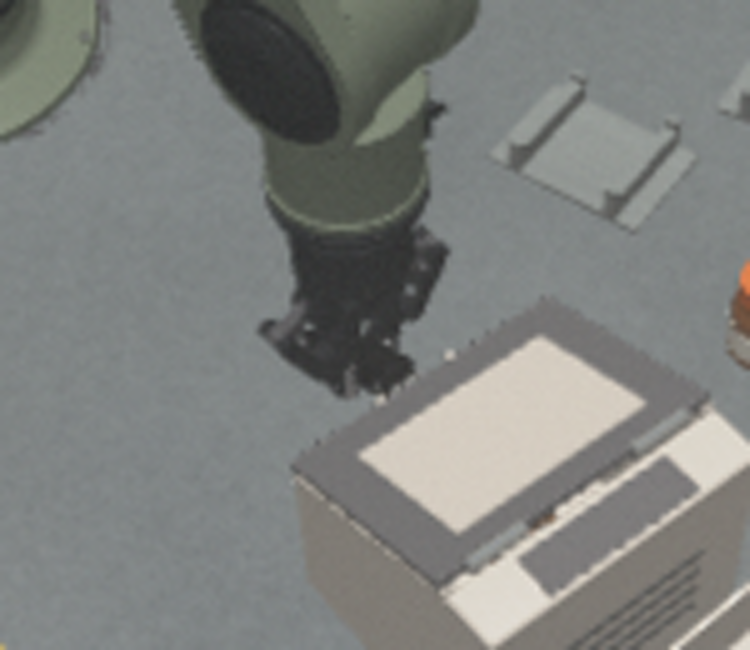

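Request:
{"fn": "servo_tool", "kwargs": {
  "plan": [
    [0.2,0,-0.4,0,1],
    [0.3,0,-0.8,0,1],
    [0.5,0,-1.2,0,1],
    [0.7,0,-1.6,0,1],
    [0.9,0,-2,0,1],
    [1.1,0,-2.4,0,1],
    [1.3,0,-2.8,0,1],
    [1.5,0,-3.2,0,1],
    [1.6,0,-3.2,0,1],
    [1.6,0,-3.2,0,1]
  ]
}}

```text
clock: 11.53
position: [0.5241, 0.022, 0.0538]
tool_rot: [-3.141, -0.001, 3.1]
force: [-11.1, -0.3, 15.0]
grip_width: 0.0232
```

```bash
python3 - <<'E'
from h import *
s=bot.observe();print(s['clock'],s['position'],s['tool_rot'],s['grip_width'],s['force'],s['moment'])
im=bot.grab_frame("scene"); cv2.imwrite("pics/s10.png",im);crop(im,190,140,150,130,5,"pics/s10c.png")
E
```

```text
11.5333 [0.52412114 0.02195011 0.05382674] [-3.14126799e+00 -1.21268958e-03  3.10048801e+00] 0.02319384526200474 [-11.13827189  -0.25461973  15.00710837] [-0.14364994  1.21660312 -0.07880573]
```

View pics/s10c.png

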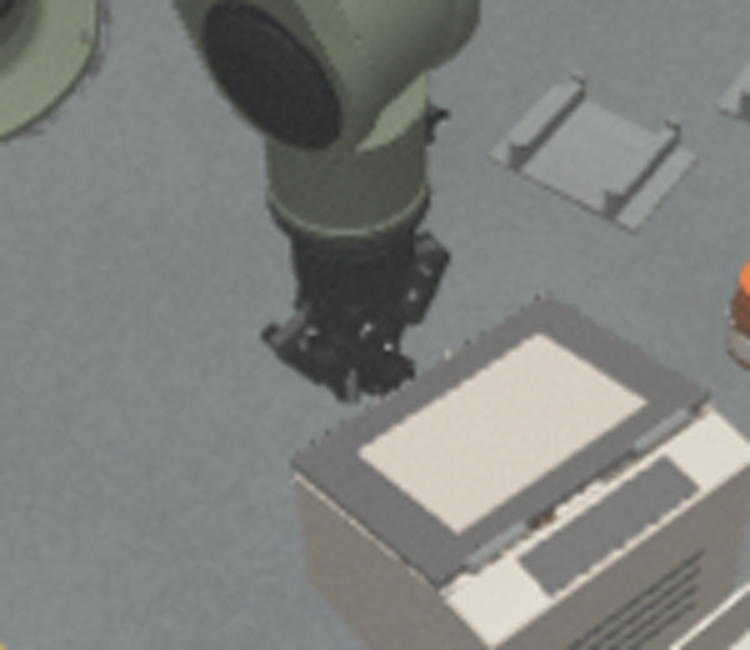

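Request:
{"fn": "servo_tool", "kwargs": {
  "plan": [
    [0.2,0,-0.4,0,1],
    [0.4,0,-0.8,0,1],
    [0.7,0,-1.2,0,1],
    [0.9,0,-1.6,0,1],
    [1.2,0,-2,0,1],
    [1.4,0,-2.4,0,1],
    [1.7,0,-2.8,0,1],
    [2,0,-3.2,0,1],
    [2,0,-3.2,0,1],
    [2,0,-3.2,0,1]
  ]
}}

```text
clock: 12.42
position: [0.5263, 0.0219, 0.0504]
tool_rot: [-3.141, -0.001, 3.101]
force: [-6.5, -0.9, 7.9]
grip_width: 0.0234
```

```bash
python3 - <<'E'
from h import *
s=bot.observe();print(s['clock'],s['position'],s['tool_rot'],s['grip_width'],s['force'],s['moment'])
im=bot.grab_frame("scene"); cv2.imwrite("pics/s11.png",im);crop(im,190,140,150,130,5,"pics/s11c.png")
E
```

```text
12.4167 [0.52630765 0.02193238 0.0503913 ] [-3.14127776e+00 -9.51533239e-04  3.10055329e+00] 0.02336612375702742 [-6.50594946 -0.89369746  7.87007026] [-0.1637475   0.73653623 -0.10182806]
```

View pics/s11c.png

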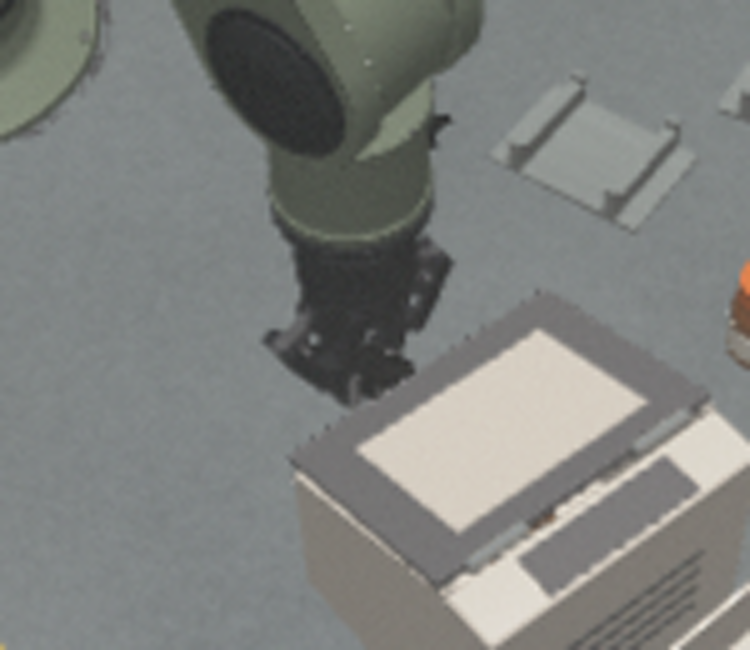

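Request:
{"fn": "servo_tool", "kwargs": {
  "plan": [
    [0.5,0,-0.7,0,1],
    [1,0,-1.4,0,1],
    [1.5,0,-2,0,1],
    [1.5,0,-2,0,1],
    [1,0,-2,0,1],
    [0,0,0,0,1],
    [-1,0,2.5,0,1],
    [-2,0,5,0,1],
    [-3,0,8,0,1],
    [-3,0,8,0,1]
  ],
  "squeeze": 100
}}

```text
clock: 13.3
position: [0.524, 0.0222, 0.0589]
tool_rot: [3.141, 0.001, 3.101]
force: [3.1, -1.2, -5.0]
grip_width: 0.0228
```

```bash
python3 - <<'E'
from h import *
s=bot.observe();print(s['clock'],s['position'],s['tool_rot'],s['grip_width'],s['force'],s['moment'])
im=bot.grab_frame("scene"); cv2.imwrite("pics/s12.png",im);crop(im,190,140,150,130,5,"pics/s12c.png")
im=bot.grab_frame("top"); cv2.imwrite("pics/t12.png",im);crop(im,230,125,110,100,6,"pics/t12c.png")
E
```

```text
13.3 [0.52398412 0.02219559 0.05892014] [3.14147691e+00 6.03527607e-04 3.10083557e+00] 0.022794937163799323 [ 3.06424647 -1.17549346 -5.04375972] [-0.04890922 -0.01602897  0.00641289]
```

View pics/s12c.png

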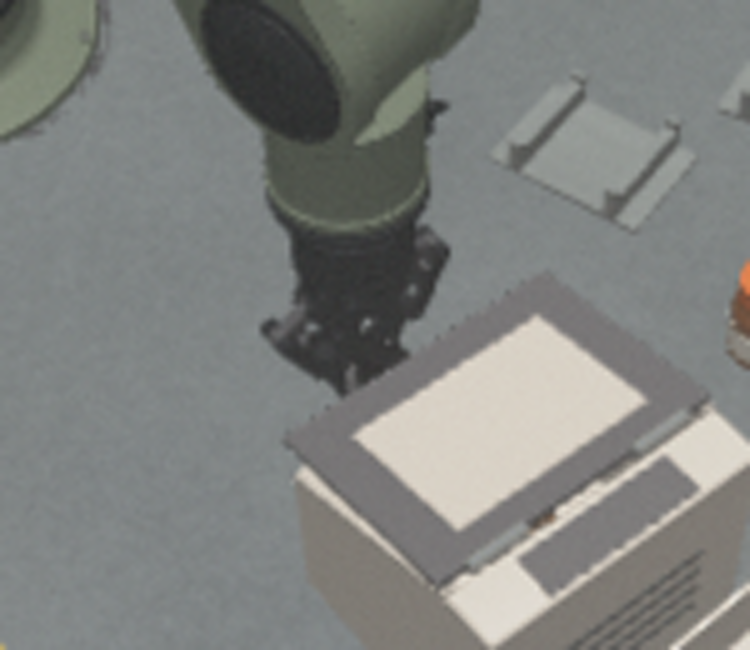

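View pics/t12c.png

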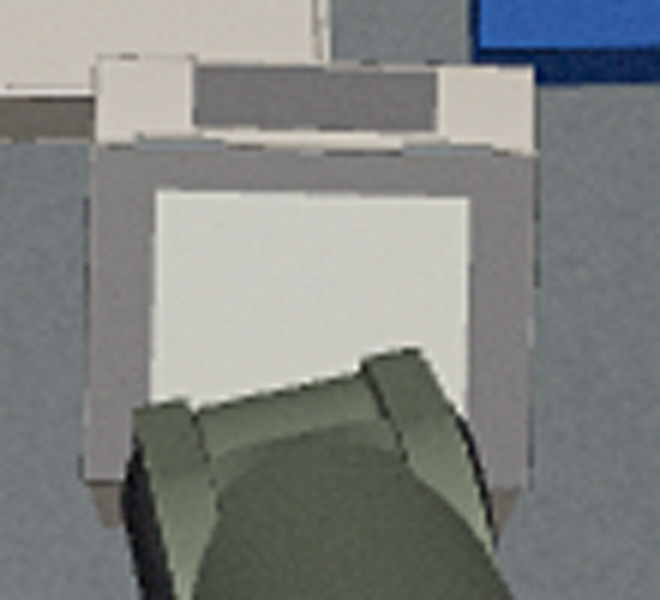

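Request:
{"fn": "servo_tool", "kwargs": {
  "plan": [
    [-1,0,3,0,1],
    [-2,0,9,0,1],
    [-2,0,16,0,1],
    [-2,0,23,0,1],
    [-2,0,30,0,1],
    [-1,0,37,0,1],
    [1,0,44,0,1],
    [3,0,51,0,1],
    [5,0,57,0,1],
    [6,0,60,0,1]
  ],
  "squeeze": 120
}}

```text
clock: 14.23
position: [0.5303, 0.0221, 0.1193]
tool_rot: [3.142, 0.001, 3.101]
force: [-4.6, 0.1, -5.0]
grip_width: 0.0224
```

```bash
python3 - <<'E'
from h import *
s=bot.observe();print(s['clock'],s['position'],s['tool_rot'],s['grip_width'],s['force'],s['moment'])
im=bot.grab_frame("scene"); cv2.imwrite("pics/s13.png",im);crop(im,190,120,150,130,5,"pics/s13c.png")
E
```

```text
14.2333 [0.53027189 0.02205183 0.11934508] [3.14156461e+00 5.94817019e-04 3.10053368e+00] 0.022439223666649882 [-4.55938779  0.12898322 -5.0042629 ] [ 0.00319018  0.88241823 -0.03379627]
```

View pics/s13c.png

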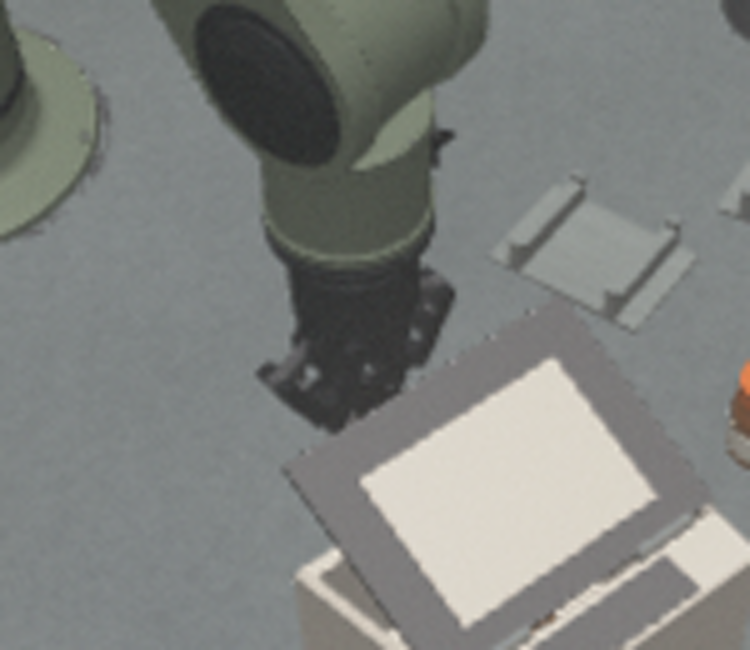

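Request:
{"fn": "servo_tool", "kwargs": {
  "plan": [
    [1,0,4,0,1],
    [3,0,9,0,1],
    [5,0,14,0,1],
    [7,0,19,0,1],
    [9,0,24,0,1],
    [11,0,29,0,1],
    [13,0,34,0,1],
    [15,0,38,0,1],
    [17,0,42,0,1],
    [18,0,44,0,1]
  ]
}}

```text
clock: 15.12
position: [0.5482, 0.0222, 0.163]
tool_rot: [3.142, 0.001, 3.101]
force: [-0.7, 1.2, -6.7]
grip_width: 0.0227
```

```bash
python3 - <<'E'
from h import *
s=bot.observe();print(s['clock'],s['position'],s['tool_rot'],s['grip_width'],s['force'],s['moment'])
im=bot.grab_frame("scene"); cv2.imwrite("pics/s14.png",im);crop(im,190,120,150,130,5,"pics/s14c.png")
E
```

```text
15.1167 [0.54824927 0.02215913 0.16298251] [3.14152250e+00 5.15279979e-04 3.10075677e+00] 0.022721462129292606 [-0.67332749  1.21153201 -6.68339501] [ 0.03622796  0.69021818 -0.02532074]
```

View pics/s14c.png

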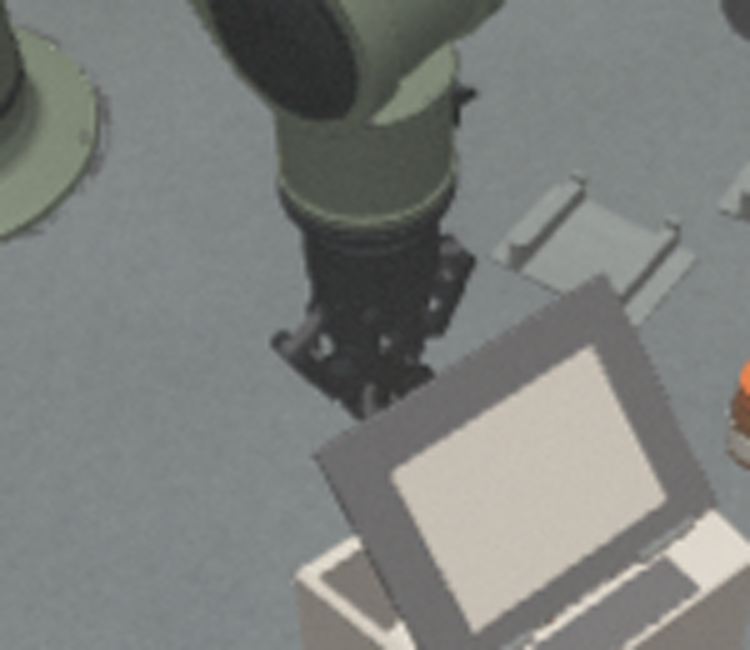

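Corner of the cover at crop (316,457) and (597,275). I'll compute the opening angle from rays onto the cover's side planes.

```bash
cat > ang.py <<'E'
from h import *
psi=-.041; ax=np.array([np.cos(psi),np.sin(psi),0]);ay=np.array([-np.sin(psi),np.cos(psi),0])
nt=np.array([.5945,.0153,0]); 
def ang(u,v,side):
    c=bot.calibration("scene")
    q=onplane(c,u,v,nt+ay*.1*side,ay)
    lx=np.dot(q-nt,ax)-.141; lz=q[2]-.1763
    # top-face corner: at local (-150, +8)
    return np.arctan2(lz,-lx)-np.arctan2(.008,.150)+np.radians(20),np.hypot(lx,lz)
E
python3 - <<'E'
from ang import *
S=lambda X,Y,y0=120:(190+(X+.5)/5-.5,y0+(Y+.5)/5-.5)
print("shut ref",ang(*S(548,302,140),1),ang(*S(296,467,140),-1))
print("now",ang(*S(597,275),1),ang(*S(316,457),-1))
E
```

```text
shut ref (np.float64(0.005537811756327948), np.float64(0.1475288934937242)) (np.float64(0.07155170474692069), np.float64(0.13702117103386321))
now (np.float64(1.085095568508847), np.float64(0.15074093091272142)) (np.float64(1.1520339472744352), np.float64(0.15040697744982817))
```

Request:
{"fn": "servo_tool", "kwargs": {
  "plan": [
    [0.5,0,0.5,0,1],
    [1.5,0,1.5,0,1],
    [2.5,0,2.5,0,1],
    [3.5,0,3.5,0,1],
    [4.5,0,4.5,0,1],
    [5.5,0,5.5,0,1],
    [6.5,0,6.5,0,1],
    [7.5,0,7.5,0,1],
    [8,0,8,0,1],
    [8,0,8,0,1]
  ]
}}

```text
clock: 16.0
position: [0.5528, 0.0219, 0.1688]
tool_rot: [-3.141, -0.007, 3.101]
force: [-15.1, -0.5, -13.9]
grip_width: 0.0227
```

```bash
python3 - <<'E'
from h import *
s=bot.observe();print(s['clock'],s['position'],s['force'],s['moment'])
im=bot.grab_frame("scene"); cv2.imwrite("pics/s15.png",im);crop(im,190,120,150,130,5,"pics/s15c.png")
E
```

```text
16.0 [0.55283907 0.02194329 0.16880655] [-15.12269383  -0.48111388 -13.89668393] [ 0.0409025   3.22532584 -0.15192497]
```

View pics/s15c.png

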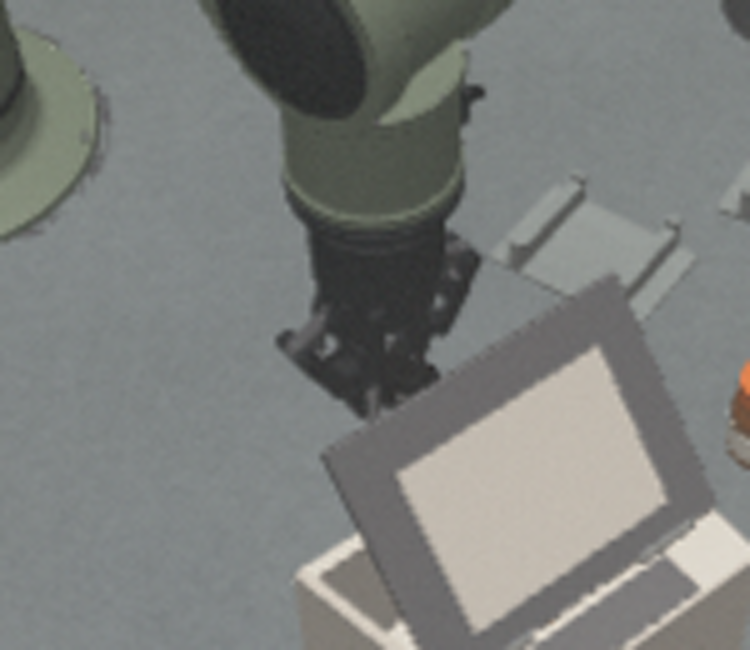

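Request:
{"fn": "servo_tool", "kwargs": {
  "plan": [
    [-4,0,-4,0,1],
    [-10,0,-8,0,1],
    [-20,0,-8,0,1],
    [-35,0,-6,0,1],
    [-50,0,-4,0,1],
    [-68,0,0,0,1],
    [-88,0,0,0,1],
    [-108,0,0,0,1],
    [-122,0,0,0,1],
    [-126,0,0,0,1]
  ]
}}

```text
clock: 16.88
position: [0.4285, 0.0221, 0.1708]
tool_rot: [3.141, 0.001, 3.101]
force: [1.6, -0.5, -1.5]
grip_width: 0.0226
```

```bash
python3 - <<'E'
from h import *
s=bot.observe();print(s['clock'],s['position'],s['tool_rot'],s['force'],s['moment'])
im=bot.grab_frame("scene"); cv2.imwrite("pics/s16.png",im);crop(im,180,100,150,130,5,"pics/s16c.png")
E
```

```text
16.8833 [0.42847691 0.02210514 0.17076649] [3.14148089e+00 9.81582357e-04 3.10101332e+00] [ 1.63842177 -0.50367692 -1.50607508] [ 0.0289898  -0.01159715  0.03375321]
```

View pics/s16c.png

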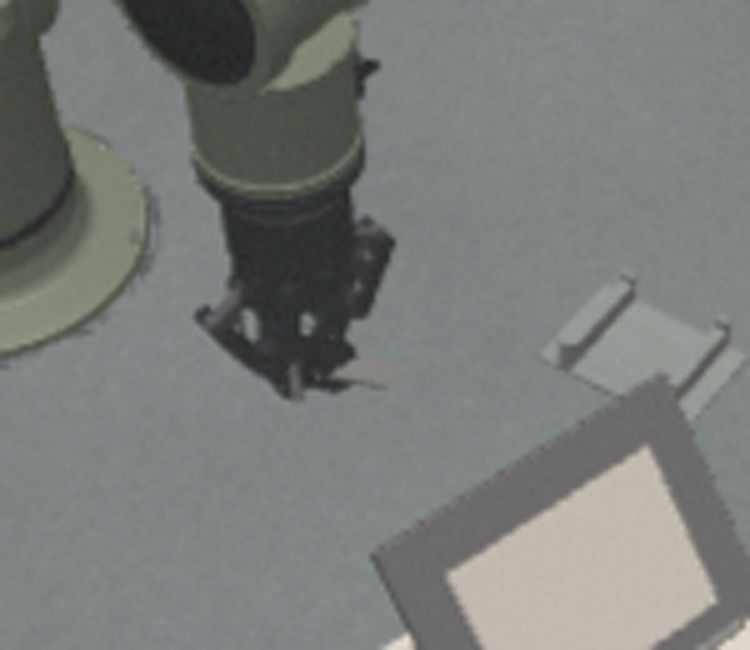

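```bash
python3 - <<'E'
from ang import *
s=bot.observe();c=bot.calibration("scene");y=s['tool_rot'][2]-np.pi;p=s['position']
n=np.array([-np.sin(y),np.cos(y),0]);a=np.array([np.cos(y),np.sin(y),0])
for X,Y in [(401,373),(340,379)]:
    q=onplane(c,180+(X+.5)/5-.5,100+(Y+.5)/5-.5,p,n); print(np.dot(q-p,a),q[2]-p[2])
S=lambda X,Y:(180+(X+.5)/5-.5,100+(Y+.5)/5-.5)
print(ang(*S(660,376),1),ang(*S(373,556),-1))
E
```

```text
0.10340159325250371 0.10055657966752873
0.03627488688742911 0.03729397558432268
(np.float64(1.1718124402225178), np.float64(0.14977688218386917)) (np.float64(1.2211219422843211), np.float64(0.15233617633694427))
```

Request:
{"fn": "servo_tool", "kwargs": {
  "plan": [
    [0,15,5,0.03,1],
    [1,45,5,0.08,1],
    [2,80,5,0.13,1],
    [3,115,0,0.18,1],
    [4,150,-10,0.22,1],
    [5,185,-25,0.26,1],
    [6,220,-45,0.286,1],
    [7,253,-65,0.286,1],
    [8,274,-80,0.286,1],
    [8,281,-86,0.286,1]
  ]
}}

```text
clock: 17.77
position: [0.4372, 0.3078, 0.0823]
tool_rot: [3.14, -0.001, -2.892]
force: [-1.4, -0.6, -2.2]
grip_width: 0.0231
```

Request:
{"fn": "servo_tool", "kwargs": {
  "plan": [
    [0,0,0,0,1],
    [0,0,0,0,1],
    [0,0,-5,0,1],
    [0,0,-10,0,1],
    [0,0,-15,0,1],
    [0,0,-20,0,1],
    [0,0,-25,0,1],
    [0,0,-29,0,1],
    [0,0,-30,0,1],
    [0,0,-30,0,1]
  ]
}}

```text
clock: 18.6
position: [0.4377, 0.303, 0.054]
tool_rot: [-3.141, -0.001, -2.896]
force: [-0.5, 0.2, -1.4]
grip_width: 0.0227
```

```bash
python3 - <<'E'
from h import *
s=bot.observe();print(s['clock'],s['position'],s['tool_rot'],s['force'],s['moment'])
im=bot.grab_frame("scene"); cv2.imwrite("pics/s17.png",im);crop(im,250,90,120,110,6,"pics/s17c.png")
im=bot.grab_frame("wrist"); cv2.imwrite("pics/w17.png",im)
E
```

```text
18.6 [0.43768662 0.3030025  0.05400792] [-3.14132239e+00 -5.63413851e-04 -2.89636034e+00] [-0.49013424  0.20718148 -1.42867321] [ 0.02789175  0.01244807 -0.02193324]
```

View pics/s17c.png

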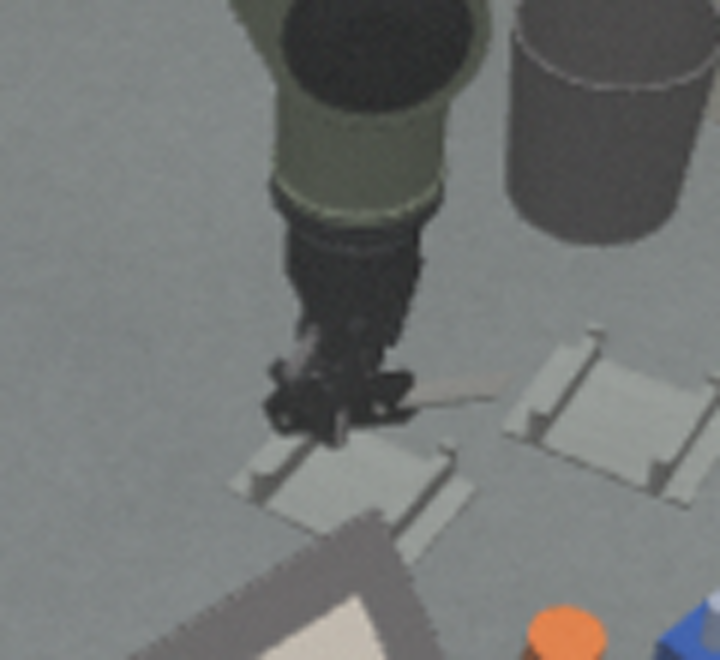

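View pics/w17.png

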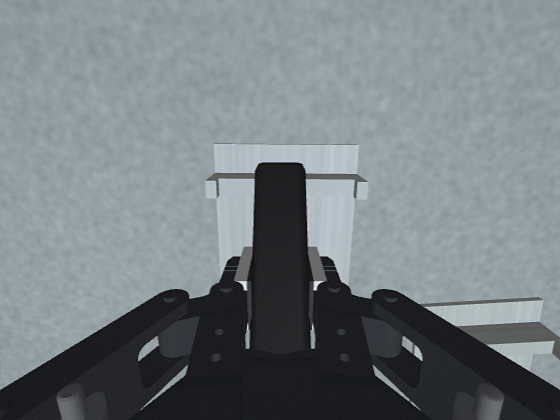

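Request:
{"fn": "servo_tool", "kwargs": {
  "plan": [
    [-3,-1,0,0,1],
    [-6,-1.5,0,0,1],
    [-6,-1.5,-2,0,1],
    [-6,-1.5,-5,0,1],
    [-6,-1.5,-8,0,1],
    [-6,-1.5,-11,0,1],
    [-6,-1.5,-14,0,1],
    [-6,-1.5,-17,0,1],
    [-6,-1.5,-18,0,1],
    [-6,-1.5,-18,0,1]
  ],
  "squeeze": 25
}}

```text
clock: 19.53
position: [0.4319, 0.3018, 0.0371]
tool_rot: [3.142, 0.0, -2.897]
force: [-5.0, -3.2, 26.5]
grip_width: 0.0227
```

```bash
python3 - <<'E'
from h import *
s=bot.observe();print(s['clock'],s['position'],s['tool_rot'],s['force'],s['moment'])
im=bot.grab_frame("scene"); cv2.imwrite("pics/s18.png",im);crop(im,250,90,120,110,6,"pics/s18c.png")
E
```

```text
19.5333 [0.43193348 0.30184058 0.03706134] [ 3.14156478e+00  2.46507743e-04 -2.89655862e+00] [-5.04859717 -3.21841177 26.48948975] [-0.92830026  2.14285265  0.02682384]
```

View pics/s18c.png

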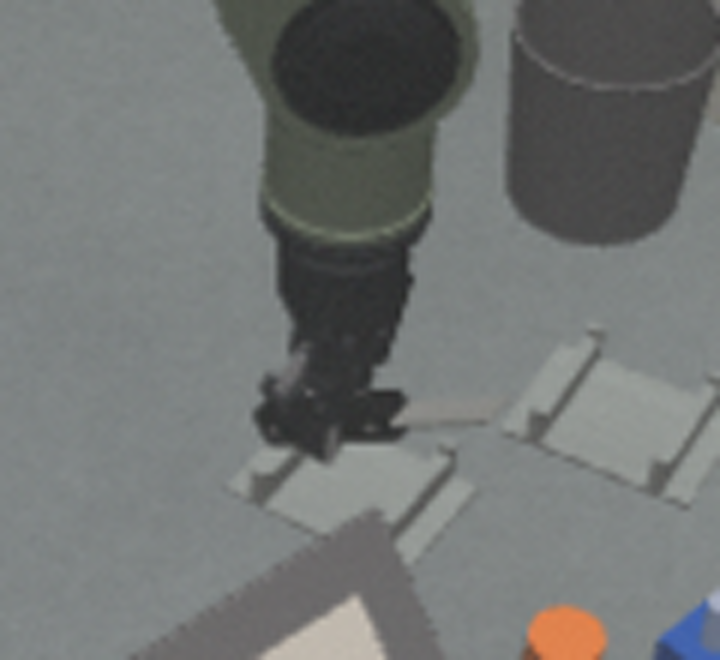

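Request:
{"fn": "servo_tool", "kwargs": {
  "plan": [
    [0,0,-1,0,1],
    [0,0,-3,0,1],
    [0,0,-5,0,1],
    [0,0,-7,0,1],
    [0,0,-9,0,1],
    [0,0,-11,0,1],
    [0,0,-12,0,1],
    [0,0,-12,0,1],
    [0,0,-12,0,1],
    [0,0,-12,0,1]
  ],
  "squeeze": 20
}}

```text
clock: 20.42
position: [0.4332, 0.3026, 0.0254]
tool_rot: [3.14, 0.003, -2.897]
force: [2.1, 0.9, 21.8]
grip_width: 0.0225
```

```bash
python3 - <<'E'
from h import *
s=bot.observe();print(s['clock'],s['position'],s['tool_rot'],s['force'],s['moment'])
im=bot.grab_frame("scene"); cv2.imwrite("pics/s19.png",im);crop(im,250,90,120,110,6,"pics/s19c.png")
im=bot.grab_frame("wrist"); cv2.imwrite("pics/w19.png",im)
E
```

```text
20.4167 [0.43317584 0.30264029 0.02538608] [ 3.14023292e+00  2.98789234e-03 -2.89673030e+00] [ 2.12493027  0.85994149 21.81916576] [-0.06095594  0.33228257 -0.01390638]
```

View pics/s19c.png

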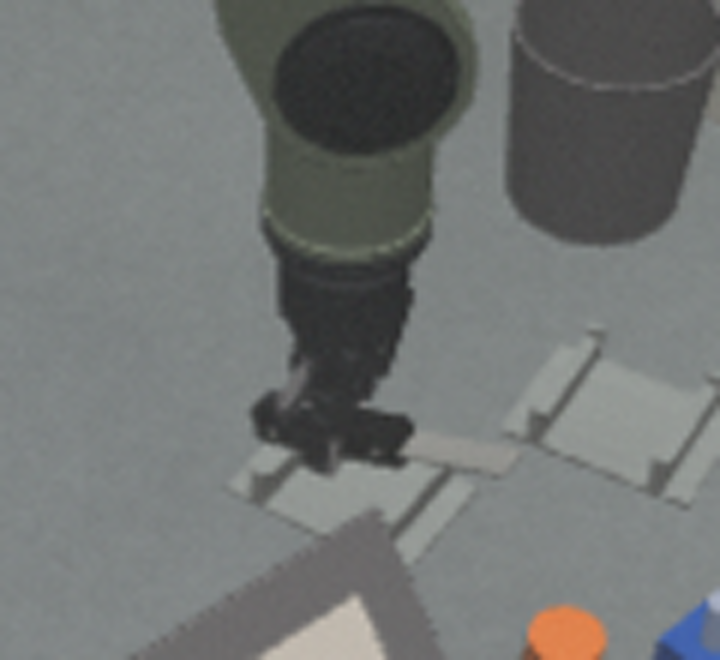

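View pics/w19.png

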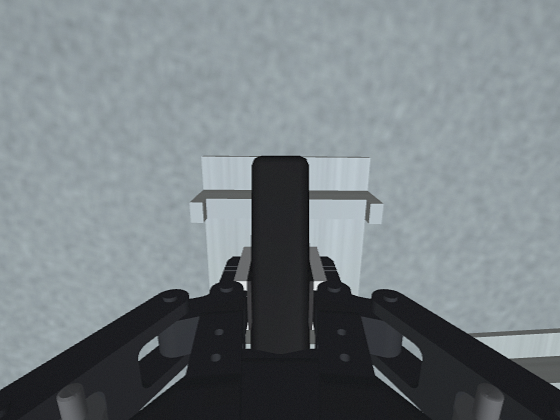

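Request:
{"fn": "servo_tool", "kwargs": {
  "plan": [
    [0,0,-1,0,1],
    [0,0,-2,0,1],
    [0,0,-3,0,1],
    [0,0,-4,0,1],
    [0,0,-5,0,1],
    [0,0,-6,0,1],
    [0,0,-7,0,1],
    [0,0,-7,0,1],
    [0,0,-7,0,1],
    [0,0,-7,0,1]
  ]
}}

```text
clock: 21.35
position: [0.434, 0.3037, 0.0189]
tool_rot: [3.139, 0.005, -2.897]
force: [3.7, 4.3, 25.0]
grip_width: 0.0227
```

```bash
python3 - <<'E'
from h import *
s=bot.observe();print(s['clock'],s['position'],s['tool_rot'],s['force'],s['moment'])
im=bot.grab_frame("scene"); cv2.imwrite("pics/s20.png",im);crop(im,250,90,120,110,6,"pics/s20c.png")
E
```

```text
21.35 [0.43404792 0.30365472 0.01888263] [ 3.13883382  0.00521836 -2.89661361] [ 3.66458163  4.26312553 25.04144632] [ 0.65251381 -0.20312894 -0.11147002]
```

View pics/s20c.png

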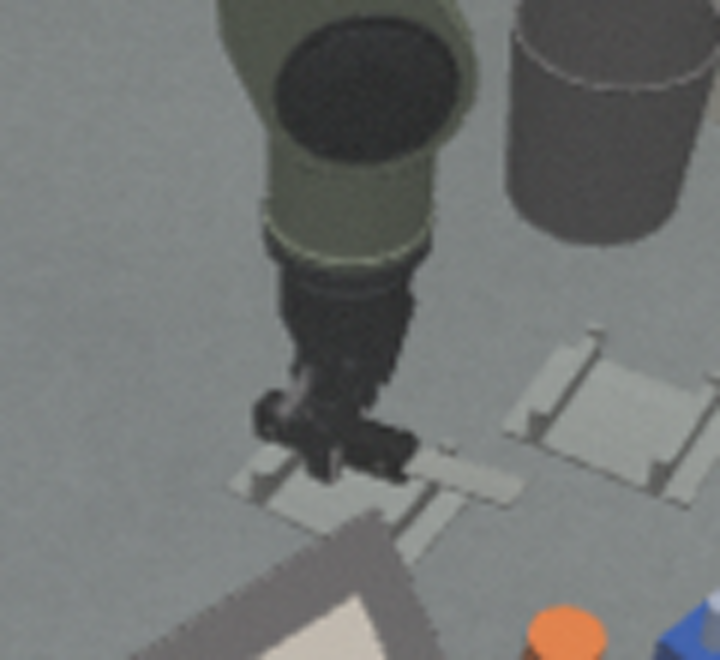

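```bash
python3 - <<'E'
from h import *
s=bot.observe();c=bot.calibration("scene");y=s['tool_rot'][2]+np.pi;p=s['position']
n=np.array([-np.sin(y),np.cos(y),0]);a=np.array([np.cos(y),np.sin(y),0])
for X,Y in [(513,491),(415,460)]:
    q=onplane(c,250+(X+.5)/6-.5,90+(Y+.5)/6-.5,p,n); print(np.dot(q-p,a),q)
r=np.array([.4459,.306,.024]);e=np.array([np.cos(.245),np.sin(.245),0]);print(np.dot(p-r,e))
E
```

```text
0.1214164642078641 [0.55186764 0.33307589 0.07051812]
0.05496961617162478 [0.48740376 0.31696404 0.05694876]
-0.012045875672165274
```

Request:
{"fn": "servo_tool", "kwargs": {
  "plan": [
    [3,1,0,0,1],
    [7,1.7,0,0,1],
    [10,2.4,0,0,1],
    [10,2.4,-1.5,0,1],
    [10,2.4,-3,0,1],
    [10,2.4,-4.5,0,1],
    [10,2.4,-6,0,1],
    [10,2.4,-7,0,1],
    [10,2.4,-7,0,1],
    [10,2.4,-7,0,1]
  ]
}}

```text
clock: 22.23
position: [0.4429, 0.3045, 0.0112]
tool_rot: [3.141, 0.002, -2.897]
force: [1.8, -1.3, 19.2]
grip_width: 0.023
```

```bash
python3 - <<'E'
from h import *
s=bot.observe();print(s['clock'],s['position'],s['tool_rot'],s['force'],s['moment'])
im=bot.grab_frame("scene"); cv2.imwrite("pics/s21.png",im);crop(im,250,90,120,110,6,"pics/s21c.png")
E
```

```text
22.2333 [0.44294595 0.30445993 0.01119279] [ 3.14103735e+00  2.14109415e-03 -2.89683039e+00] [ 1.77314183 -1.282614   19.22844109] [-0.4947733   0.42177596  0.02157345]
```

View pics/s21c.png

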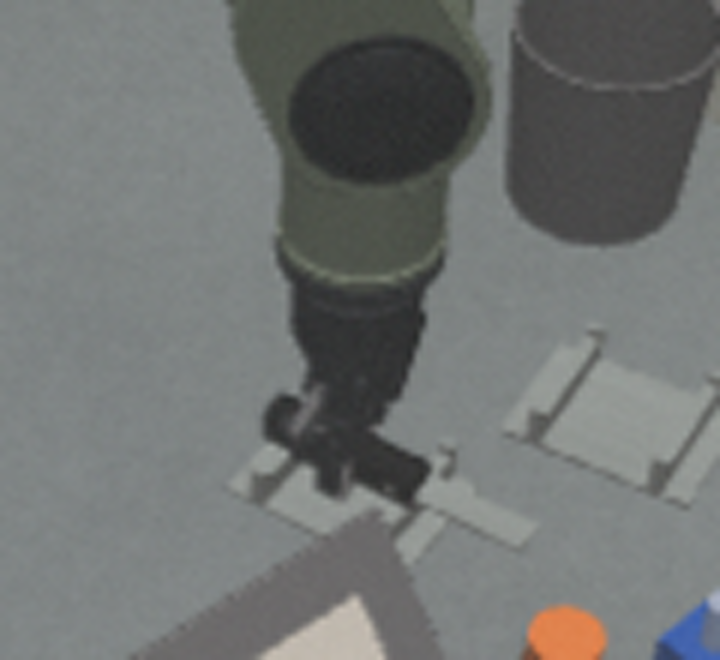

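```bash
python3 - <<'E'
from h import *
s=bot.observe();c=bot.calibration("scene");y=s['tool_rot'][2]+np.pi;p=s['position']
n=np.array([-np.sin(y),np.cos(y),0]);a=np.array([np.cos(y),np.sin(y),0])
for X,Y in [(526,534),(432,489)]:
    q=onplane(c,250+(X+.5)/6-.5,90+(Y+.5)/6-.5,p,n); print(np.dot(q-p,a),q)
E
```

```text
0.12572422930321853 [0.56491202 0.33492045 0.04201426]
0.06037782985029002 [0.50151335 0.31908503 0.04114851]
```

Request:
{"fn": "servo_tool", "kwargs": {
  "plan": [
    [0,0,0,0,0.5],
    [0,0,0,0,0.3],
    [0,0,0,0,0.1],
    [0,0,0,0,-0.2],
    [0,0,0,0,-0.5],
    [0,0,0,0,-0.8],
    [0,0,0,0,-1],
    [0,0,0,0,-1],
    [0,0,0,0,-1],
    [0,0,2,0,-1]
  ]
}}

```text
clock: 23.12
position: [0.4417, 0.3039, 0.0122]
tool_rot: [-3.141, -0.0, -2.896]
force: [0.4, -0.3, -1.0]
grip_width: 0.086
```

Request:
{"fn": "servo_tool", "kwargs": {
  "plan": [
    [0,0,5,0,-1],
    [0,0,15,0,-1],
    [0,0,30,0,-1],
    [0,0,50,0,-1],
    [0,0,70,0,-1],
    [0,0,95,0,-1],
    [0,0,120,0,-1],
    [0,0,145,0,-1],
    [0,0,155,0,-1],
    [0,0,160,0,-1]
  ]
}}

```text
clock: 23.95
position: [0.4425, 0.3044, 0.1749]
tool_rot: [3.14, 0.003, -2.897]
force: [-0.4, -0.6, 0.1]
grip_width: 0.0855
```

Request:
{"fn": "servo_tool", "kwargs": {
  "plan": [
    [-10,10,0,0,-1],
    [-25,30,0,0,-1],
    [-45,55,0,0,-1],
    [-65,85,0,0,-1],
    [-85,115,0,0,-1],
    [-100,145,0,0,-1],
    [-115,170,0,0,-1],
    [-120,185,0,0,-1],
    [-120,190,0,0,-1],
    [-120,190,0,0,-1]
  ]
}}

```text
clock: 24.78
position: [0.3212, 0.4946, 0.1717]
tool_rot: [-3.141, -0.001, -2.895]
force: [0.9, -0.1, -0.4]
grip_width: 0.0854
```

```bash
python3 - <<'E'
from h import *
s=bot.observe();print(s['clock'],s['position'],s['tool_rot'],s['force'])
im=bot.grab_frame("scene"); cv2.imwrite("pics/s22.png",im);crop(im,250,120,120,110,6,"pics/s22c.png")
im=bot.grab_frame("top"); cv2.imwrite("pics/t22.png",im)
E
```

```text
24.7833 [0.32118324 0.49463049 0.17170204] [-3.14108450e+00 -7.71683810e-04 -2.89480625e+00] [ 0.88151887 -0.13470097 -0.38334979]
```

View pics/s22c.png

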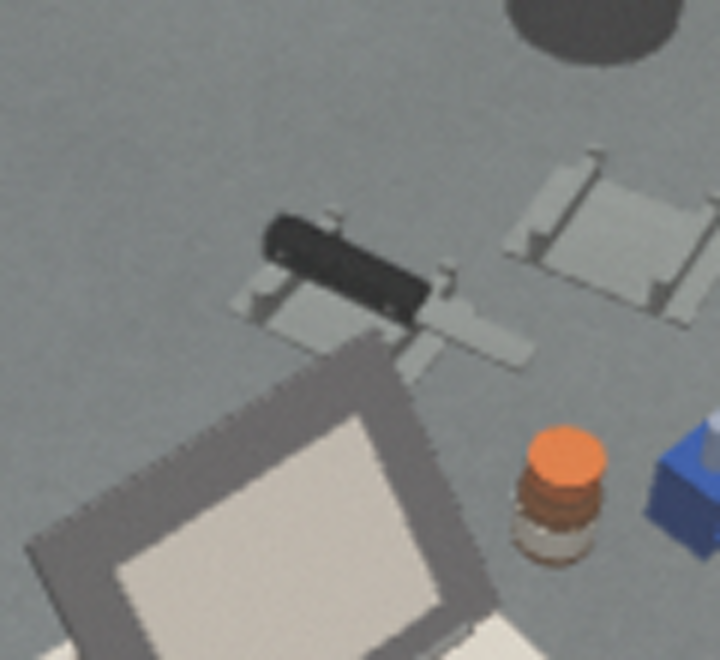

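View pics/t22.png

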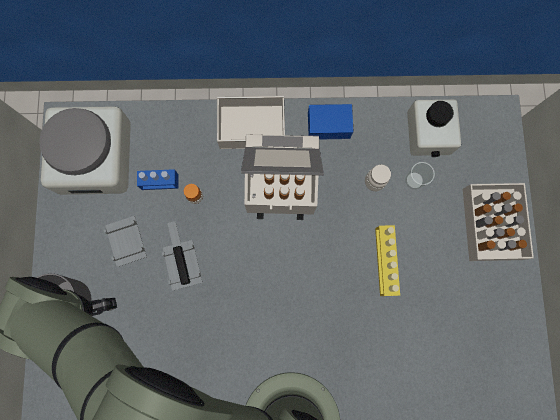

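```bash
python3 - <<'E'
from ang import *
im=cv2.imread("pics/t22.png");t=bot.calibration("top");s=bot.calibration("scene")
g=cv2.resize(im[205:300,135:215],None,fx=6,fy=6,interpolation=cv2.INTER_CUBIC)
m=cv2.morphologyEx((g.max(2)<70).astype(np.uint8),cv2.MORPH_OPEN,np.ones((15,15)))
k=max(cv2.findContours(m,0,2)[0],key=cv2.contourArea);r=cv2.minAreaRect(k)
f=lambda q,z:onz(t,135+(q[0]+.5)/6-.5,205+(q[1]+.5)/6-.5,z)
b=cv2.boxPoints(r);P=[f(q,.048) for q in b]
c=f(r[0],.048); 
e0=P[1]-P[0];e1=P[2]-P[1];L=e0 if np.linalg.norm(e0)>np.linalg.norm(e1) else e1
yaw=np.arctan(L[1]/L[0]);print(c,yaw,np.linalg.norm(e0),np.linalg.norm(e1))
d=c-np.array([.4459,.306,0]);print("rest x,y",d[0]*np.cos(.245)+d[1]*np.sin(.245),-d[0]*np.sin(.245)+d[1]*np.cos(.245))
S=lambda X,Y:(250+(X+.5)/6-.5,120+(Y+.5)/6-.5)
n=np.array([-np.sin(yaw),np.cos(yaw),0])
for q in [(526,356),(432,310)]: print(onplane(s,*S(*q),c,n))
print(ang(*S(378,331),1),ang(*S(27,545),-1))
a=cv2.imread("pics/top0.png").astype(int)
for nm,(x,y,w,h) in dict(blue=(130,160,55,35),amber=(180,180,28,28),jar=(360,160,35,35),beak=(403,157,38,35),yel=(370,220,35,80)).items():
    print(nm,abs(a-im)[y:y+h,x:x+w].mean())
print(bot.observe()['clock'])
E
```

```text
[0.44129894 0.30046525 0.048     ] 0.24139173593407848 0.027273203566896866 0.11123621678693221
rest x,y -0.005806145605058639 -0.004253456573286667
[0.56768112 0.33157956 0.04508844]
[0.50427672 0.31596989 0.04477591]
(np.float64(1.206083159969818), np.float64(0.15011247406695752)) (np.float64(1.2240547461973343), np.float64(0.15356138332865865))
blue 2.4706493506493508
amber 2.3979591836734695
jar 2.0783673469387756
beak 2.181203007518797
yel 2.079047619047619
24.8833
```

```bash
python3 - <<'E'
from h import *
im=bot.grab_frame("top"); crop(im,135,205,80,95,6,"pics/t23c.png")
E
```

View pics/t23c.png

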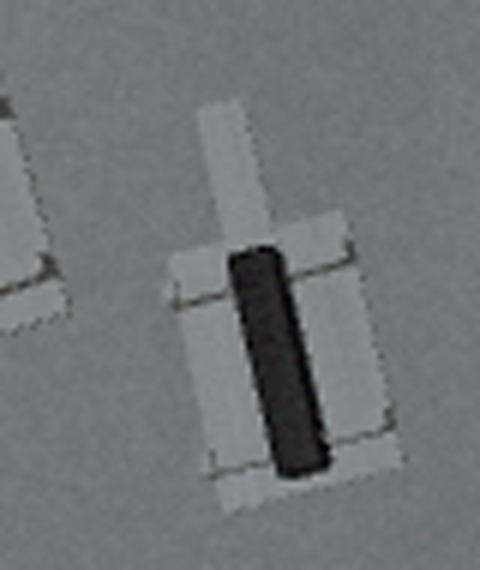

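```bash
python3 -c "
from workcell import bot
s=bot.observe();print(s['force'],abs(s['qd']).max());print(bot.job_done())"
```

```text
[ 0.50087611 -0.31192957  0.61245983] 0.005664945320077136
the job is handed in; nothing more can be done
None
```

The job is handed in. The cover is levered off its catch and standing open at its stop, and the opener is back across its rest. `job_done` reports no verdict.

**How it went:**
- **Tilting the opener:** I picked it up, then tilted it about 14° tip-up in the grip by pressing its handle on a rest bar.
- **Prying:** I pushed the blade about 45 mm into the notch and pressed the handle down until the catch let go. The tool force stayed under about 19 N.
- **Opening:** I lifted the cover with the blade until it met its stop, with a tool force of about 21 N.
- **Returning:** I levelled the opener by pressing it onto the bars, then released it. The job took about 25 s of the 67 s allowed.

**Last checks, from the camera images:**
- **Cover:** it stands at about 1.21–1.22 rad by the camera estimate. That is slightly above the 1.2 rad stop, which is within measuring error.
- **Opener:** its centre is about 6 mm along and 4 mm across from the rest's middle, and it is parallel to the rest. The blade's root and tip are at the same height to within 1 mm, so it lies level.
- **Opener height:** the blade read about 45 mm above the table, against the 37 mm expected. I put this down to calibration and pixel error, because the top view shows the handle lying across both bars.
- **Bystanders:** the racks, bottles and beaker look unchanged from the first picture.
- **Arm:** it was still and clear of everything, with a tool force under 1 N.

I could not measure the contact force on the cover directly. I judged it only from the tool force.

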